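Set up the jeweller's inspection place

ROBOT

A 7-joint arm with a two-finger parallel gripper is mounted at the origin on the work surface. World frame = base frame: x ahead of the robot, y to its left, z up, the work surface at z = 0. Lengths are in m, angles in degrees, forces in N, time in s.
With the tool pointing down it reaches from about 0.35 to 0.9 m from the base axis. Payload 19.9 kg.
Tool frame: the origin (TCP) lies at the very end of the fingers, on their centre line; the grasp point (between the pads) lies 19 mm behind it; z points along the fingers, y is the line along which they close (so a half turn about z gives the same grasp; the last joint's range is limited). The gripper opens to 85 mm and grips with 20 to 120 N. Pads are 22 mm wide; open, the fingers measure 114 mm over their backs; the gripper's body (76 mm by 85 mm) begins 54 mm behind the grasp point. The pads swing forward as they close: fully open they stand 13 mm farther back than shut.
Start: joints at [-78.753, 23.915, -0.59, 92.452, 0.269, 63.638, -3.037], TCP at [0.147, 0.607, 0.205] pointing down, gripper open.
Joint ranges: [-161.28, 161.28], [-22.2, 115.67], [-73.04, 71.86], [3.21, 147.25], [-68.34, 248.33], [10.77, 114.83], [-161.83, 161.83]. Speed limits (degrees/s): [108.29, 108.29, 136.94, 136.94, 172.46, 172.46, 172.46].

INTERFACE

Orientations are given as a 3x3 rotation matrix whose columns are the frame's x, y, z axes.
In Python, from bench import readout, viewer, job gives the robot as it stands. The module is installed in compiled form; this text tells all that it offers.
- The arm moves only by the tool step_arm, never from a script. Its argument "plan" is a list of rows, each an object of numbers: "x", "y", "z": the shift along the world's x, y, z in cm; "yaw": the turn about the world's z in rad. In form: [{"x": .., "y": .., "z": .., "yaw": ..}, ...]. A call has exactly 10 rows; each row shifts and turns the commanded pose from where the row before left it; what a row does not reach is not made up. A row lasts 1/8 s, in which the tool goes at most 62.5 mm and 10.7 degrees, less where a joint would pass 70% of its speed; a pose out of reach is approached as far as the arm can. A call with a gripper value outside its range is refused whole. "fingers" is the finger opening in cm, from 0 to 8.54, set as the call begins (left out, the last holds). The fingers move at their own pace and stop on an object; the grip force is fixed at half the most. Time passes only in rows, so rows that do not move let the fingers close, or fill a call up. It gives the time, the measured TCP pose, the force, the opening and the grip force at its end, in the units of the state.
- readout.observe(): the state, without advancing time (a new reading comes with each control period).
- viewer.get_image(name): name is "side" or "top" or "wrist"; returns a dict with "img" (384x512x3 uint8, red, green, blue), "z_map" (384x512 float32, m along the optical axis (not along the pixel's ray), 0 where there is no reading), "camera_matrix" (3x3 intrinsics, pixels), "rvec" (rotation vector, rad) and "tvec" (3), from world to camera coordinates, as OpenCV has them. Camera axes: x right, y down, z forward; pixel columns grow to the right and rows downward; lengths in m; the calibration is good to about 2 mm. A picture is of the moment at which its call begins.
- job.sign_off(): hands the job in; it is judged then, once.
The state is a dict: "clock": time; "qpos": joint angles; "joint_vel": joint speeds; "joint_efforts": joint torques, N m; "tool_pos": TCP position; "tcp_rot": TCP orientation; "ft_force": force on the tool from outside, world axes, zero at the start; "moment": the same for the moment, N m; "opening": finger opening in m; "finger_force": force on a finger pad.
Only numpy, scipy, OpenCV 4.12 (cv2) and the standard library are available. Lean on these libraries where they do the work, as an engineer would, in place of code of your own. Each camera call takes 0.05 s, during which the arm holds its last target. There are 200 camera calls.

TASK

Get the bench ready for inspecting stones: seat each lens in its own three-point stand, the longer lens in the longer stand, so that it lies between the pins, bears on all three supports and cannot rock, and stack every tin there is squarely into one column on the light wooden board, each flat on the one below, long sides along the board's. When all of that is in place, and not before, push the lamp switch fully over to on, and leave the hammer, dish and ring mandrel alone throughout.

Things in the scene. Friction and masses are not known exactly. Their poses are not given: they have to be found in the camera images.
- long_lens: Longer of two loose inspection lenses: clear glass in a dark steel frame, a flat block 120 mm long (its x) by 58 mm wide (its y) by 20 mm thick (its z). Origin: centre of its underside as built. The same either way up and either way round; it starts lying flat on the bench. About 220 g.
- long_stand: Fixed stand for the longer lens: dark steel foot 154 (its x) by 92 (y) by 10 mm with three brass-tipped supports and six steel pins. Origin: centre of its underside, on the bench. The pins, 10 mm thick, tapering from 64 mm above the bench to a point at 72, leave the lens 2.5 mm play all round: one mid each end, two along each long side at x = +-45 mm; mid-sides are open for fingers.
- long_stand_seat (a point): Middle of the long stand's seat, 60 mm above the bench, level with the tops of its three supports: the centre of the underside of the seated lens. Its x is the direction of the lens's length, z up.
- long_stand_pad0: One of the long stand's three brass ball-ended supports (ball 14 mm across), at x = 45, y = 0 mm in the stand's frame. Origin: its top, 60 mm above the bench.
- long_stand_pad1: One of the long stand's three brass ball-ended supports (ball 14 mm across), at x = -45, y = 18 mm in the stand's frame. Origin: its top, 60 mm above the bench.
- long_stand_pad2: One of the long stand's three brass ball-ended supports (ball 14 mm across), at x = -45, y = -18 mm in the stand's frame. Origin: its top, 60 mm above the bench.
- short_lens: Shorter of two loose inspection lenses: clear glass in a dark steel frame, a flat block 90 mm long (its x) by 58 mm wide (its y) by 20 mm thick (its z). Origin: centre of its underside as built. The same either way up and either way round; it starts lying flat on the bench. About 170 g.
- short_stand: Fixed stand for the shorter lens: dark steel foot 124 (its x) by 92 (y) by 10 mm with three brass-tipped supports and six steel pins. Origin: centre of its underside, on the bench. The pins, 10 mm thick, tapering from 64 mm above the bench to a point at 72, leave the lens 2.5 mm play all round: one mid each end, two along each long side at x = +-34 mm; mid-sides are open for fingers.
- short_stand_seat (a point): Middle of the short stand's seat, 60 mm above the bench, level with the tops of its three supports: the centre of the underside of the seated lens. Its x is the direction of the lens's length, z up.
- short_stand_pad0: One of the short stand's three brass ball-ended supports (ball 14 mm across), at x = 32, y = 0 mm in the stand's frame. Origin: its top, 60 mm above the bench.
- short_stand_pad1: One of the short stand's three brass ball-ended supports (ball 14 mm across), at x = -32, y = 18 mm in the stand's frame. Origin: its top, 60 mm above the bench.
- short_stand_pad2: One of the short stand's three brass ball-ended supports (ball 14 mm across), at x = -32, y = -18 mm in the stand's frame. Origin: its top, 60 mm above the bench.
- tin1: One of three to five alike closed metal tins, 90 mm (its x) by 60 mm (its y) by 28 mm high (its z), flat above and below, the lid fixed shut, about 140 g. Origin: centre of its underside as built. May be absent. Starts lying flat on the bench.
- tin2: One of three to five alike closed metal tins, 90 mm (its x) by 60 mm (its y) by 28 mm high (its z), flat above and below, the lid fixed shut, about 140 g. Origin: centre of its underside as built. May be absent. Starts lying flat on the bench.
- tin3: One of three to five alike closed metal tins, 90 mm (its x) by 60 mm (its y) by 28 mm high (its z), flat above and below, the lid fixed shut, about 140 g. Origin: centre of its underside as built. May be absent. Starts lying flat on the bench.
- tin4: One of three to five alike closed metal tins, 90 mm (its x) by 60 mm (its y) by 28 mm high (its z), flat above and below, the lid fixed shut, about 140 g. Origin: centre of its underside as built. May be absent. Starts lying flat on the bench.
- tin5: One of three to five alike closed metal tins, 90 mm (its x) by 60 mm (its y) by 28 mm high (its z), flat above and below, the lid fixed shut, about 140 g. Origin: centre of its underside as built. May be absent. Starts lying flat on the bench.
- board: Fixed bare light-wood board, 110 mm (its x) by 80 mm (its y) by 6 mm thick, on which the tins are stacked, long side along long side. Origin: centre of its underside, on the bench.
- lamp_base: Fixed grey housing of the bench lamp's toggle switch. Origin: centre of its underside, on the bench; the lever swings from its -x side over to its +x side.
- lamp (a joint): Black toggle lever of the lamp switch, 70 mm long: about 0 (0 to 0.15 rad) is off, leaning to the housing's -x side; 1.0 rad is fully over to the +x side, on. Light friction; it stays where it is left.
- lamp_tip (a point): Upper end of the lamp switch's lever (moves with it).
- mallet: Bystander: hammer with a wooden handle, 260 mm long, lying on the bench.
- dish: Bystander: white ceramic dish, 110 mm across, 30 mm high; origin at the centre of its underside.
- mandrel: Bystander: steel ring mandrel, an upright cone 170 mm tall on a 68 mm foot; origin at the centre of its underside.
Not all that is in view belongs to the job. Of the things like the board, leave any that is blue, red or turquoise; of the rest the smaller one is meant.

How it is judged (in metres and radians):
On the way, in this order (a step that is already met when the one before it is completed fails the run):
1. both lenses seated on all three supports and every tin stacked squarely on the board (horizontal distance between long_lens and long_stand_seat below 0.006 m and angle between the z axis of long_lens and the z axis of long_stand, either way round below 0.035 rad and linear speed of each of long_lens, short_lens, tin1, tin2, tin3, tin4, tin5 below 0.03 m/s and contact force between each of long_stand_pad0, long_stand_pad1, long_stand_pad2 and long_lens above 0.05 N and horizontal distance between short_lens and short_stand_seat below 0.006 m and angle between the z axis of short_lens and the z axis of short_stand, either way round below 0.035 rad and contact force between each of short_stand_pad0, short_stand_pad1, short_stand_pad2 and short_lens above 0.05 N and horizontal distance between each of tin1, tin2, tin3, tin4, tin5 and board below 0.01 m and angle between the x axis of each of tin1, tin2, tin3, tin4, tin5 and the x axis of board, either way round below 0.12 rad and angle between the z axis of each of tin1, tin2, tin3, tin4, tin5 and the z axis of board, either way round below 0.05 rad and z of each of tin1, tin2, tin3, tin4, tin5 in the frame of board below 0.155 m and value of joint lamp below 0.4 rad), for 0.2 s.
2. the lamp is switched on (value of joint lamp above 0.8 rad), for 0.2 s.
At the end, for the whole second after the job is handed in: Each lens bears on all three supports of its own stand (over 0.05 N each), within 6 mm of the middle, 2 degrees of level; every tin present is in the column on the board, within 10 mm of its centre, 7 degrees of its direction, 3 of flat; all at rest; lamp lever beyond 0.8 rad (horizontal distance between long_lens and long_stand_seat below 0.006 m and angle between the z axis of long_lens and the z axis of long_stand, either way round below 0.035 rad and linear speed of each of long_lens, short_lens, tin1, tin2, tin3, tin4, tin5 below 0.03 m/s and contact force between each of long_stand_pad0, long_stand_pad1, long_stand_pad2 and long_lens above 0.05 N and horizontal distance between short_lens and short_stand_seat below 0.006 m and angle between the z axis of short_lens and the z axis of short_stand, either way round below 0.035 rad and contact force between each of short_stand_pad0, short_stand_pad1, short_stand_pad2 and short_lens above 0.05 N and horizontal distance between each of tin1, tin2, tin3, tin4, tin5 and board below 0.01 m and angle between the x axis of each of tin1, tin2, tin3, tin4, tin5 and the x axis of board, either way round below 0.12 rad and angle between the z axis of each of tin1, tin2, tin3, tin4, tin5 and the z axis of board, either way round below 0.05 rad and z of each of tin1, tin2, tin3, tin4, tin5 in the frame of board below 0.155 m and value of joint lamp above 0.8 rad); the robot touches nothing.
It fails at once if the mallet is moved by more than 3 cm (distance of mallet from where it was at the start of the episode above 0.03 m).
It fails at once if the dish is moved by more than 3 cm (distance of dish from where it was at the start of the episode above 0.03 m).
It fails at once if the mandrel is moved by more than 3 cm (distance of mandrel from where it was at the start of the episode above 0.03 m).
Of tin1, tin2, tin3, tin4, tin5 only 3 to 5 are there at a start; the rules pass over those that are not, and their reading is None.
At some moment in a run one of tin1, tin2, tin3, tin4, tin5 may be knocked a few centimetres aside while the robot is not near it.
Once in a run the grip may slacken for a moment while it holds something.
It also fails if it takes over 210 s, if anything falls off the work surface, if the arm or the gripper's body presses on something with over 40 N, if the wrist force passes 120 N, or if a joint passes its speed limit or range.

## Working session

There is one attempt and no reset: what is moved stays moved. The work goes in short steps, Python scripts to look and compute and a tool call to move; the robot and the scene stay as the last step left them, time stands still between calls to the robot, and variables do not carry over. Pictures are saved under pics/ and viewed, at most 14 in all, crops included, and the job is handed in when it is done.

Besides the shell and the picture viewer there is one more tool, called in YAML: its name, and indented under it one key for each argument. step_arm: Moves the arm, as the interface text tells. Its arguments: {"type":"object","properties":{"plan":{"type":"array","items":{"type":"object","properties":{"x":{"type":"number"},"y":{"type":"number"},"z":{"type":"number"},"yaw":{"type":"number"}}}},"fingers":{"type":"number"}},"required":["plan"]}

```bash
mkdir -p pics
cat > h.py <<'E'
import numpy as np, cv2
from bench import readout, viewer, job
def grab(n,f=None):
    d=viewer.get_image(n)
    if f: cv2.imwrite('pics/'+f,cv2.cvtColor(d['img'],cv2.COLOR_RGB2BGR))
    np.savez('last_'+n+'.npz',**d); return d
def cloud(d):
    K=d['camera_matrix'];R=cv2.Rodrigues(np.array(d['rvec'],float))[0];t=np.array(d['tvec']).ravel()
    z=d['z_map'];v,u=np.mgrid[:z.shape[0],:z.shape[1]]
    c=np.stack([(u-K[0,2])/K[0,0]*z,(v-K[1,2])/K[1,1]*z,z],-1)
    w=(c-t)@R; w[z==0]=np.nan; return w
E
python3 - <<'E'
from h import *
for n in('top','side'):
    d=grab(n,n+'0.png'); R=cv2.Rodrigues(np.array(d['rvec'],float))[0]
    print(n,-R.T@np.array(d['tvec']).ravel(),R[2],d['camera_matrix'][0,0])
s=readout.observe();print(s['clock'],s['tool_pos'],s['tcp_rot'],s['opening'])
a=cv2.imread('pics/top0.png');cv2.imwrite('pics/top0b.png',cv2.resize(a,(800,600),interpolation=cv2.INTER_CUBIC))
E
```

```text
top [0.3940397  0.07641586 1.34202134] [ 0.13431207  0.01118953 -0.99087591] 373.8140191758169
side [ 1.48062958 -0.83438383  0.96979481] [-0.59742282  0.57394755 -0.56006266] 408.14356311460887
0.1 [0.14713708 0.60711405 0.20485216] [[-9.71873283e-01  2.35504344e-01 -1.63295820e-04]
 [ 2.35504386e-01  9.71872750e-01 -1.02044972e-03]
 [-8.16175838e-05 -1.03020470e-03 -9.99999466e-01]] 0.08506816982252884
```

View pics/top0b.png

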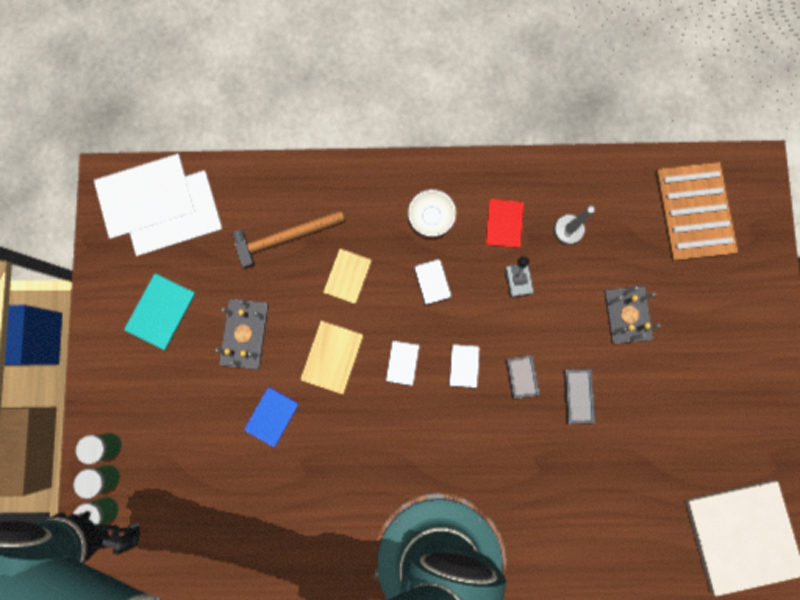

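View pics/side0.png

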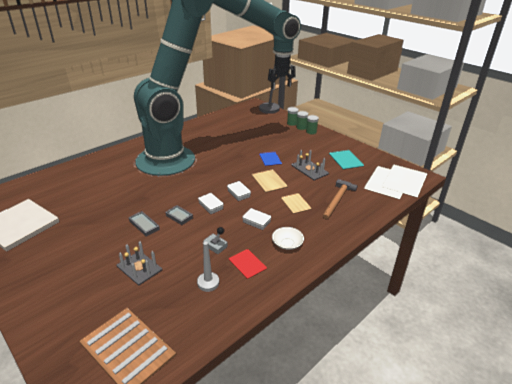

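The top view (800x600) shows these candidates:
- **Boards:** light wood at (347,276), which is the smaller, and at (332,357), which is larger. Blue, red and turquoise ones are to be left. The small one at (347,276) fits the description.
- **Tins:** white, at (433,282), (403,363) and (465,366).
- **Lenses:** short at (522,377), long at (579,397).
- **Stands:** left (243,334), which looks longer, and right (630,315).
- **Lamp switch:** (520,278).

The side view agrees with this: three tins, nothing hidden. I'll confirm with a crop and measure.

Run:
```python
from h import *
d=dict(np.load('last_top.npz'));w=cloud(d);im=d['img'].astype(int)
a=d['img'][130:290,130:440,::-1];cv2.imwrite('pics/crop1.png',cv2.resize(a,(800,413),interpolation=cv2.INTER_CUBIC))
hsv=cv2.cvtColor(d['img'],cv2.COLOR_RGB2HSV)
def rect(name,u,v,r,mask,plane=None):
    u*=.64;v*=.64
    m=np.zeros(mask.shape,bool);m[int(v-r):int(v+r),int(u-r):int(u+r)]=1
    m&=mask&np.isfinite(w[...,2])
    n,l,st,c=cv2.connectedComponentsWithStats(m.astype(np.uint8));k=1+np.argmax(st[1:,4]);m=l==k
    p=w[m];(cx,cy),(a,b),ang=cv2.minAreaRect((p[:,:2]*1000).astype(np.float32))
    if a<b:a,b,ang=b,a,ang+90
    print(name,'c',round(cx,1),round(cy,1),'size',round(a),round(b),'ang',round((ang+90)%180-90,1),'z med',round(np.median(p[:,2])*1000,1))
white=(hsv[...,1]<40)&(hsv[...,2]>170)
for i,(u,v) in enumerate([(433,282),(403,363),(465,366)]): rect('tin%d'%i,u,v,22,white)
wood=(hsv[...,0]>15)&(hsv[...,0]<32)&(hsv[...,2]>170)
rect('boardS',347,276,28,wood);rect('boardL',332,357,34,wood)
for n,u,v in(('short',522,377),('long',579,397)): rect(n,u,v,26,(w[...,2]>.012))
for n,u,v in(('standL',243,334),('standR',630,315)): rect(n,u,v,30,(w[...,2]>.005)&(w[...,2]<.02)); rect(n+'pins',u,v,30,w[...,2]>.004)
rect('lampbase',520,278,22,w[...,2]>.012)
p=w[150:200,310:350].reshape(-1,3);q=p[p[:,2]>.05];print('lever',q.mean(0),q.max(0),q.min(0))
```

```text
tin0 c 623.2 0.4 size 98 64 ang 15.4 z med 26.5
tin1 c 436.4 73.1 size 94 61 ang -10.2 z med 26.6
tin2 c 427.8 -66.9 size 93 63 ang -5.0 z med 26.8
boardS c 640.5 198.8 size 113 81 ang -20.9 z med 4.5
boardL c 451.9 235.6 size 144 105 ang -19.4 z med 6.4
short c 399.8 -195.6 size 90 58 ang 7.7 z med 15.9
long c 354.8 -320.2 size 120 60 ang 0.4 z med 15.8
standL c 506.6 437.0 size 153 93 ang -7.1 z med 9.1
standLpins c 506.5 442.6 size 155 111 ang -4.5 z med 9.5
standR c 535.2 -445.0 size 128 93 ang 5.3 z med 9.6
standRpins c 537.2 -446.5 size 131 96 ang 4.7 z med 10.4
lampbase c 621.3 -196.8 size 73 52 ang 9.4 z med 25.5
lever [ 0.64249165 -0.19137153  0.0871653 ] [ 0.65633427 -0.18048689  0.10341439] [ 0.62789935 -0.20490392  0.05261898]
```

View pics/crop1.png

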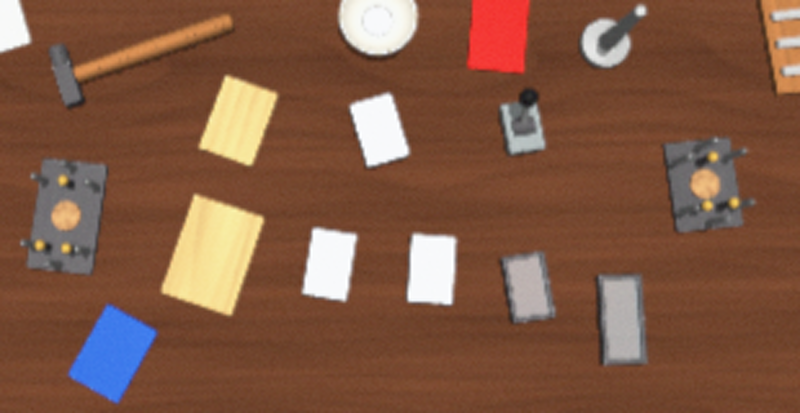

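Crop confirms it: the small board (240,120) measures 113x81 and the larger one (212,255) 144x105. The left stand measures 153x93, so it is the long one, and the right one 128x93 the short. The lever leans to world +x. I'll move over the nearest tin.

step_arm:
  plan:
    - {"x":2.9,"y":-5.3,"z":0.4,"yaw":0.006}
    - {"x":2.9,"y":-5.3,"z":0.4,"yaw":0.006}
    - {"x":2.9,"y":-5.3,"z":0.4,"yaw":0.006}
    - {"x":2.9,"y":-5.3,"z":0.4,"yaw":0.006}
    - {"x":2.9,"y":-5.3,"z":0.4,"yaw":0.006}
    - {"x":2.9,"y":-5.3,"z":0.4,"yaw":0.006}
    - {"x":2.9,"y":-5.3,"z":0.4,"yaw":0.006}
    - {"x":2.9,"y":-5.3,"z":0.4,"yaw":0.006}
    - {"x":2.9,"y":-5.3,"z":0.4,"yaw":0.006}
    - {"x":2.9,"y":-5.3,"z":0.4,"yaw":0.006}
  fingers: 8.5

```text
clock: 1.35
tool_pos: [0.4377, 0.0755, 0.2456]
tcp_rot: [[-0.984, 0.176, 0.0], [0.176, 0.984, 0.0], [-0.0, 0.0, -1.0]]
ft_force: [-0.4, 1.4, 0.5]
opening: 0.0845
finger_force: 0.0
```

Run:
```python
from h import *
d=grab('wrist','w1.png');s=readout.observe()
R=cv2.Rodrigues(np.array(d['rvec'],float))[0];print('cam',-R.T@np.array(d['tvec']).ravel(),R[2],d['camera_matrix'][0,0])
print(s['clock'],s['tool_pos'],s['tcp_rot'][:2])
w=cloud(d);print(np.nanmin(w[...,0]),np.nanmax(w[...,0]),np.nanmin(w[...,1]),np.nanmax(w[...,1]))
```

```text
cam [0.35835315 0.09075325 0.41331239] [ 0.30415979 -0.05401534 -0.95108841] 306.0394363370442
1.4 [0.44053965 0.06889637 0.24630937] [[-0.98318387  0.18260584  0.00214173]
 [ 0.18260389  0.98318598 -0.00107619]]
0.20529131367137096 0.9103895095961838 -0.4012129105412744 0.4484600878313637
```

View pics/w1.png

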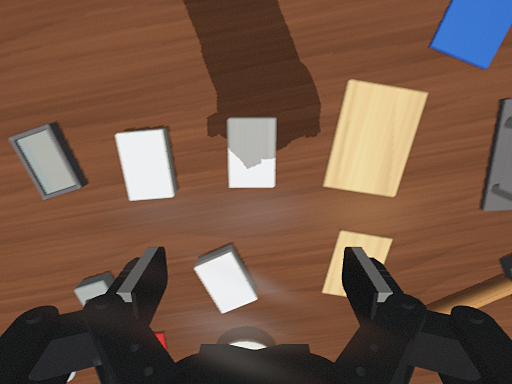

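The wrist view shows the three tins (146,163), (252,152), (226,277), both wood boards, and the short lens (48,160). I'll measure them in this closer view.

```bash
cat >> h.py <<'E'
def plane(d,z0):
    K=d['camera_matrix'];R=cv2.Rodrigues(np.array(d['rvec'],float))[0];t=np.array(d['tvec']).ravel()
    v,u=np.mgrid[:384,:512];r=np.stack([(u-K[0,2])/K[0,0],(v-K[1,2])/K[1,1],np.ones(u.shape)],-1)@R
    C=-R.T@t; return C+r*((z0-C[2])/r[...,2])[...,None]
def rect(d,name,x,y,top,lo,hi,rad=.08,col=None):
    """top-face rectangle near (x,y); mm/deg"""
    w=cloud(d);P=plane(d,top)
    m=(np.hypot(P[...,0]-x,P[...,1]-y)<rad)&(w[...,2]>lo)&(w[...,2]<hi)
    if col is not None: m&=col(cv2.cvtColor(d['img'],cv2.COLOR_RGB2HSV))
    n,l,st,c=cv2.connectedComponentsWithStats(m.astype(np.uint8))
    if n<2: print(name,'none');return
    m=(l==1+np.argmax(st[1:,4])).astype(np.uint8);m=cv2.morphologyEx(m,cv2.MORPH_OPEN,np.ones((3,3)))
    p=P[m>0][:,:2]*1000
    (cx,cy),(a,b),g=cv2.minAreaRect(p.astype(np.float32))
    if a<b:a,b,g=b,a,g+90
    print(name,'c %.1f %.1f mean %.1f %.1f size %.0f %.0f ang %.1f zmed %.1f'%(cx,cy,*p.mean(0),a,b,(g+90)%180-90,np.median(w[...,2][m>0])*1000))
WOOD=lambda h:(h[...,0]>15)&(h[...,0]<32)&(h[...,2]>140)&(h[...,1]<160)
E
python3 - <<'E'
from h import *
for n in('wrist','top'):
    d=dict(np.load('last_%s.npz'%n))
    for i,(x,y) in enumerate([(.623,0),(.436,.073),(.428,-.067)]): rect(d,'tin%d'%i,x,y,.028,.02,.04)
    rect(d,'short',.4,-.196,.02,.012,.03,col=None)
    rect(d,'board',.64,.199,.006,.0,.02,rad=.09,col=WOOD)
    rect(d,'lamp',.621,-.197,.025,.018,.034,rad=.05)
E
```

```text
tin0 c 614.7 5.0 mean 613.4 4.7 size 92 61 ang 15.4 zmed 26.9
tin1 c 432.9 75.8 mean 431.3 76.0 size 89 60 ang -10.2 zmed 27.1
tin2 c 424.5 -61.1 mean 422.9 -61.0 size 90 61 ang -5.3 zmed 27.1
short c 398.7 -191.0 mean 397.3 -191.2 size 89 62 ang 7.9 zmed 14.8
board c 636.2 199.2 mean 618.4 196.1 size 109 80 ang -20.4 zmed 5.0
lamp c 593.2 -195.7 mean 594.3 -196.7 size 56 28 ang -71.7 zmed 23.8
tin0 c 617.5 2.2 mean 616.6 2.3 size 90 60 ang 15.4 zmed 26.7
tin1 c 433.9 74.0 mean 434.9 73.6 size 89 59 ang -9.9 zmed 26.7
tin2 c 425.9 -63.4 mean 425.3 -64.2 size 90 59 ang -1.9 zmed 26.9
short c 398.3 -196.2 mean 389.9 -196.9 size 86 57 ang 5.5 zmed 15.8
board c 638.0 198.8 mean 636.3 199.4 size 110 82 ang -21.5 zmed 4.8
lamp c 619.0 -195.5 mean 615.7 -194.2 size 69 51 ang 7.6 zmed 24.2
```

step_arm:
  plan:
    - {"x":-0.35,"y":-0.2,"z":-5}
    - {"z":-6}
    - {"z":-6}
    - {"z":-4}
    - {"z":-2}
    - {"z":-1}
    - {}
    - {}
    - {}
    - {}
  fingers: 8.5

```text
schema error: expected keys x, y, z, yaw
```

step_arm:
  plan:
    - {}
    - {}
    - {}
    - {}
    - {}
    - {}
    - {}
    - {}
    - {}
    - {}
  fingers: 4.5

```text
schema error: expected keys x, y, z, yaw
```

step_arm:
  plan:
    - {"x":-0.35,"y":-0.2,"z":-5,"yaw":0}
    - {"x":0,"y":0,"z":-6,"yaw":0}
    - {"x":0,"y":0,"z":-6,"yaw":0}
    - {"x":0,"y":0,"z":-4,"yaw":0}
    - {"x":0,"y":0,"z":-2,"yaw":0}
    - {"x":0,"y":0,"z":-1,"yaw":0}
    - {"x":0,"y":0,"z":0,"yaw":0}
    - {"x":0,"y":0,"z":0,"yaw":0}
    - {"x":0,"y":0,"z":0,"yaw":0}
    - {"x":0,"y":0,"z":0,"yaw":0}
  fingers: 8.5

```text
clock: 2.65
tool_pos: [0.434, 0.0756, 0.0058]
tcp_rot: [[-0.984, 0.177, 0.001], [0.177, 0.984, 0.0], [-0.001, 0.0, -1.0]]
ft_force: [0.6, -0.3, -0.3]
opening: 0.0849
finger_force: 0.0
```

step_arm:
  plan:
    - {"x":0,"y":0,"z":0,"yaw":0}
    - {"x":0,"y":0,"z":0,"yaw":0}
    - {"x":0,"y":0,"z":0,"yaw":0}
    - {"x":0,"y":0,"z":0,"yaw":0}
    - {"x":0,"y":0,"z":0,"yaw":0}
    - {"x":0,"y":0,"z":0,"yaw":0}
    - {"x":0,"y":0,"z":0,"yaw":0}
    - {"x":0,"y":0,"z":0,"yaw":0}
    - {"x":0,"y":0,"z":0,"yaw":0}
    - {"x":0,"y":0,"z":0,"yaw":0}
  fingers: 4.5

```text
clock: 3.9
tool_pos: [0.4337, 0.0754, 0.0053]
tcp_rot: [[-0.984, 0.177, -0.0], [0.177, 0.984, -0.0], [0.0, -0.0, -1.0]]
ft_force: [0.2, 0.1, -0.4]
opening: 0.0448
finger_force: 0.0
```

Run:
```python
from h import *
d=grab('wrist','w2.png');w=cloud(d)
e=grab('top')
for i,(x,y) in enumerate([(.616,.003),(.436,.073),(.426,-.062)]): rect(e,'tin%d'%i,x,y,.028,.02,.04,rad=.12)
```

```text
tin0 c 617.5 2.1 mean 617.6 1.8 size 90 60 ang 16.0 zmed 26.5
tin1 c 428.0 -39.0 mean 427.0 -40.0 size 45 10 ang -1.6 zmed 26.9
tin2 c 425.9 -64.4 mean 426.5 -64.2 size 89 60 ang -5.4 zmed 26.8
```

View pics/w2.png

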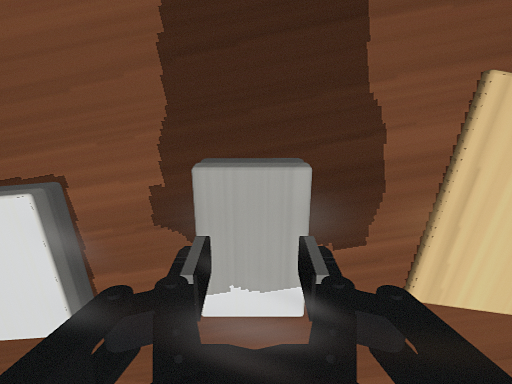

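The wrist picture shows the tin between the pads (tips at (205,240), (305,240)). The pads look narrower than the tin, so I'll check the fingertip height from depth.

Run:
```python
from h import *
d=dict(np.load('last_wrist.npz'));w=cloud(d)*1000
for v in (238,245,260,280):
    for u in (180,190,200,205,210,220,250,290,298,303,310,320): print(v,u,w[v,u].round(0))
s=readout.observe();print(s['opening'],s['finger_force'],s['tool_pos'])
```

```text
238 180 [434.  29.  -2.]
238 190 [434.  35.  -0.]
238 200 [417.  53.  40.]
238 205 [417.  55.  39.]
238 210 [420.  56.  35.]
238 220 [424.  60.  27.]
238 250 [427.  75.  28.]
238 290 [431.  96.  27.]
238 298 [432. 100.  27.]
238 303 [426. 102.  39.]
238 310 [426. 105.  39.]
238 320 [449. 116.  -1.]
245 180 [438.  28.  -0.]
245 190 [439.  34.  -1.]
245 200 [417.  54.  47.]
245 205 [417.  56.  47.]
245 210 [423.  56.  35.]
245 220 [429.  59.  27.]
245 250 [432.  75.  27.]
245 290 [435.  96.  27.]
245 298 [435. 100.  28.]
245 303 [426. 101.  46.]
245 310 [426. 104.  46.]
245 320 [nan nan nan]
260 180 [420.  45.  52.]
260 190 [417.  52.  59.]
260 200 [418.  56.  59.]
260 205 [422.  56.  51.]
260 210 [431.  54.  36.]
260 220 [437.  57.  27.]
260 250 [440.  73.  27.]
260 290 [444.  94.  27.]
260 298 [441.  98.  33.]
260 303 [432. 100.  49.]
260 310 [426. 102.  59.]
260 320 [426. 106.  60.]
280 180 [416.  52.  75.]
280 190 [419.  54.  71.]
280 200 [424.  56.  65.]
280 205 [431.  54.  54.]
280 210 [449.  49.  27.]
280 220 [449.  54.  27.]
280 250 [452.  71.  27.]
280 290 [456.  93.  27.]
280 298 [458.  97.  27.]
280 303 [441.  98.  51.]
280 310 [431. 100.  66.]
280 320 [429. 104.  70.]
0.044999426514981816 0.0 [0.43367855 0.0753963  0.00535721]
```

Run:
```python
from h import *
d=grab('side');w=cloud(d)
P=np.array([.434,.075,.03]);R=cv2.Rodrigues(np.array(d['rvec'],float))[0];c=d['camera_matrix']@(R@P+np.array(d['tvec']).ravel());u,v=(c[:2]/c[2]).astype(int);print(u,v)
a=d['img'][v-50:v+25,u-50:u+50,::-1];cv2.imwrite('pics/s2.png',cv2.resize(a,(800,600),interpolation=cv2.INTER_CUBIC))
```

```text
238 187
```

View pics/s2.png

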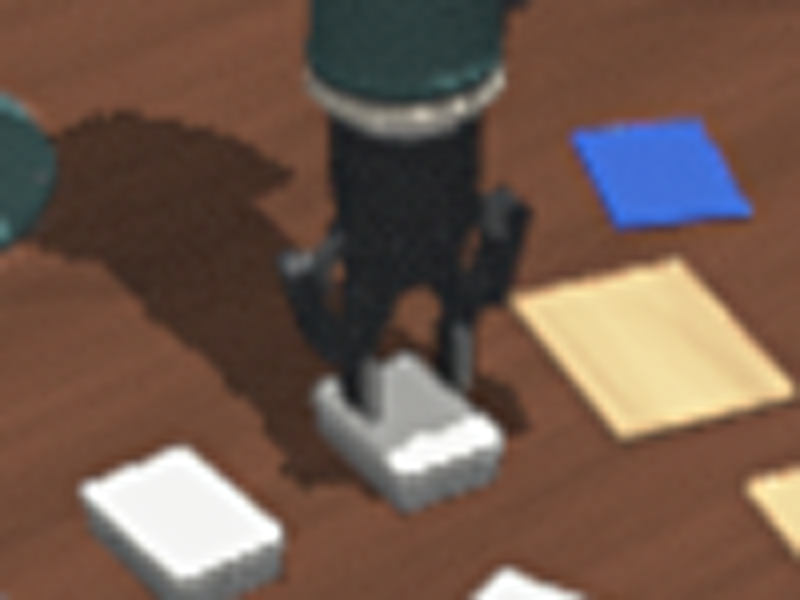

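The side crop shows the fingertips standing on the tin's lid at (370,400) and (460,380). They are about 25 mm higher than the stated TCP, so I'll open and go lower carefully.

step_arm:
  plan:
    - {"x":0,"y":0,"z":0.5,"yaw":0}
    - {"x":0,"y":0,"z":0,"yaw":0}
    - {"x":0,"y":0,"z":0,"yaw":0}
    - {"x":0,"y":0,"z":0,"yaw":0}
    - {"x":0,"y":0,"z":0,"yaw":0}
    - {"x":0,"y":0,"z":0,"yaw":0}
    - {"x":0,"y":0,"z":-0.7,"yaw":0}
    - {"x":0,"y":0,"z":-0.7,"yaw":0}
    - {"x":0,"y":0,"z":-0.6,"yaw":0}
    - {"x":0,"y":0,"z":-0.5,"yaw":0}
  fingers: 8.5

```text
clock: 5.3
tool_pos: [0.4336, 0.0753, -0.0152]
tcp_rot: [[-0.984, 0.177, -0.0], [0.177, 0.984, -0.0], [0.0, -0.0, -1.0]]
ft_force: [-0.4, -0.1, -0.5]
opening: 0.085
finger_force: 0.0
```

step_arm:
  plan:
    - {"x":0,"y":0,"z":0,"yaw":0}
    - {"x":0,"y":0,"z":0,"yaw":0}
    - {"x":0,"y":0,"z":0,"yaw":0}
    - {"x":0,"y":0,"z":0,"yaw":0}
    - {"x":0,"y":0,"z":0,"yaw":0}
    - {"x":0,"y":0,"z":0,"yaw":0}
    - {"x":0,"y":0,"z":0,"yaw":0}
    - {"x":0,"y":0,"z":0,"yaw":0}
    - {"x":0,"y":0,"z":0,"yaw":0}
    - {"x":0,"y":0,"z":0,"yaw":0}
  fingers: 4.5

```text
clock: 6.55
tool_pos: [0.4337, 0.0753, -0.0143]
tcp_rot: [[-0.984, 0.177, 0.0], [0.177, 0.984, 0.0], [-0.0, 0.0, -1.0]]
ft_force: [-2.1, -2.1, 5.8]
opening: 0.0582
finger_force: 63.5
```

Run:
```python
from h import *
d=grab('wrist','w3.png');w=cloud(d)*1000
for v in (240,250,260,280):
    print(v,[(u,*w[v,u].round(0)[1:]) for u in (170,175,180,185,190,195,200,205,210,215,220)])
```

```text
240 [(170, np.float64(30.0), np.float64(-0.0)), (175, np.float64(33.0), np.float64(-1.0)), (180, np.float64(44.0), np.float64(21.0)), (185, np.float64(46.0), np.float64(21.0)), (190, np.float64(48.0), np.float64(21.0)), (195, np.float64(52.0), np.float64(27.0)), (200, np.float64(55.0), np.float64(28.0)), (205, np.float64(57.0), np.float64(28.0)), (210, np.float64(59.0), np.float64(28.0)), (215, np.float64(61.0), np.float64(27.0)), (220, np.float64(64.0), np.float64(27.0))]
250 [(170, np.float64(38.0), np.float64(24.0)), (175, np.float64(44.0), np.float64(31.0)), (180, np.float64(46.0), np.float64(31.0)), (185, np.float64(48.0), np.float64(32.0)), (190, np.float64(50.0), np.float64(31.0)), (195, np.float64(51.0), np.float64(27.0)), (200, np.float64(54.0), np.float64(27.0)), (205, np.float64(56.0), np.float64(28.0)), (210, np.float64(58.0), np.float64(28.0)), (215, np.float64(60.0), np.float64(27.0)), (220, np.float64(62.0), np.float64(26.0))]
260 [(170, np.float64(43.0), np.float64(39.0)), (175, np.float64(46.0), np.float64(40.0)), (180, np.float64(48.0), np.float64(41.0)), (185, np.float64(50.0), np.float64(40.0)), (190, np.float64(49.0), np.float64(31.0)), (195, np.float64(50.0), np.float64(28.0)), (200, np.float64(52.0), np.float64(28.0)), (205, np.float64(55.0), np.float64(28.0)), (210, np.float64(57.0), np.float64(28.0)), (215, np.float64(59.0), np.float64(27.0)), (220, np.float64(61.0), np.float64(27.0))]
280 [(170, np.float64(47.0), np.float64(53.0)), (175, np.float64(49.0), np.float64(53.0)), (180, np.float64(50.0), np.float64(50.0)), (185, np.float64(49.0), np.float64(43.0)), (190, np.float64(48.0), np.float64(35.0)), (195, np.float64(47.0), np.float64(27.0)), (200, np.float64(50.0), np.float64(28.0)), (205, np.float64(52.0), np.float64(27.0)), (210, np.float64(54.0), np.float64(27.0)), (215, np.float64(57.0), np.float64(26.0)), (220, np.float64(59.0), np.float64(27.0))]
```

step_arm:
  plan:
    - {"x":0,"y":0,"z":4,"yaw":0}
    - {"x":0,"y":0,"z":6,"yaw":0}
    - {"x":5.09,"y":3.1,"z":0,"yaw":-0.046}
    - {"x":5.09,"y":3.1,"z":0,"yaw":-0.046}
    - {"x":5.09,"y":3.1,"z":0,"yaw":-0.046}
    - {"x":5.08,"y":3.1,"z":0,"yaw":-0.045}
    - {"x":0,"y":0,"z":0,"yaw":0}
    - {"x":0,"y":0,"z":0,"yaw":0}
    - {"x":0,"y":0,"z":-4,"yaw":0}
    - {"x":0,"y":0,"z":-3,"yaw":0}
  fingers: 4.5

```text
clock: 7.85
tool_pos: [0.6361, 0.1987, 0.0148]
tcp_rot: [[-0.935, 0.354, -0.0], [0.354, 0.935, 0.0], [0.0, -0.0, -1.0]]
ft_force: [1.0, -0.0, -1.3]
opening: 0.0583
finger_force: 66.6
```

step_arm:
  plan:
    - {"x":0,"y":0,"z":-1.2,"yaw":0}
    - {"x":0,"y":0,"z":-0.7,"yaw":0}
    - {"x":0,"y":0,"z":-0.3,"yaw":0}
    - {"x":0,"y":0,"z":-0.1,"yaw":0}
    - {"x":0,"y":0,"z":0,"yaw":0}
    - {"x":0,"y":0,"z":0,"yaw":0}
    - {"x":0,"y":0,"z":0,"yaw":0}
    - {"x":0,"y":0,"z":0,"yaw":0}
    - {"x":0,"y":0,"z":0,"yaw":0}
    - {"x":0,"y":0,"z":0,"yaw":0}
  fingers: 4.5

```text
clock: 9.1
tool_pos: [0.6372, 0.1994, -0.0076]
tcp_rot: [[-0.936, 0.353, 0.0], [0.353, 0.936, -0.0], [-0.0, -0.0, -1.0]]
ft_force: [-0.3, 0.9, -1.6]
opening: 0.0586
finger_force: 66.5
```

Run:
```python
from h import *
d=grab('wrist');rect(d,'held',.637,.199,.034,.027,.042)
d=grab('top','top3.png');
for i,(x,y) in enumerate([(.616,.003),(.426,-.062)]): rect(d,'tin%d'%i,x,y,.028,.02,.04)
```

```text
held c 635.8 201.2 mean 631.7 202.4 size 90 89 ang -20.7 zmed 33.7
tin0 c 617.6 2.4 mean 617.7 2.3 size 90 60 ang 15.6 zmed 26.6
tin1 c 426.0 -63.4 mean 425.3 -64.0 size 90 59 ang -1.9 zmed 27.1
```

step_arm:
  plan:
    - {"x":0,"y":0,"z":0,"yaw":0}
    - {"x":0,"y":0,"z":0,"yaw":0}
    - {"x":0,"y":0,"z":0,"yaw":0}
    - {"x":0,"y":0,"z":0,"yaw":0}
    - {"x":0,"y":0,"z":0,"yaw":0}
    - {"x":0,"y":0,"z":3,"yaw":0}
    - {"x":0,"y":0,"z":5,"yaw":0}
    - {"x":0,"y":0,"z":6,"yaw":0}
    - {"x":0,"y":0,"z":6,"yaw":0}
    - {"x":0,"y":0,"z":0,"yaw":0}
  fingers: 8.5

```text
clock: 10.45
tool_pos: [0.6394, 0.1997, 0.1975]
tcp_rot: [[-0.936, 0.353, 0.007], [0.353, 0.936, 0.003], [-0.006, 0.005, -1.0]]
ft_force: [0.1, -0.6, -0.4]
opening: 0.085
finger_force: 0.0
```

step_arm:
  plan:
    - {"x":-4.2,"y":-4.5,"z":0,"yaw":0.05}
    - {"x":-4.2,"y":-4.5,"z":0,"yaw":0.05}
    - {"x":-4.2,"y":-4.5,"z":0,"yaw":0.05}
    - {"x":-4.2,"y":-4.5,"z":0,"yaw":0.05}
    - {"x":-4.2,"y":-4.5,"z":0,"yaw":0.05}
    - {"x":-0.15,"y":-3.65,"z":0,"yaw":0.02}
    - {"x":0,"y":0,"z":0,"yaw":0}
    - {"x":0,"y":0,"z":0,"yaw":0}
    - {"x":0,"y":0,"z":0,"yaw":0}
    - {"x":0,"y":0,"z":0,"yaw":0}
  fingers: 8.5

```text
clock: 11.7
tool_pos: [0.4258, -0.0616, 0.1922]
tcp_rot: [[-0.996, 0.09, -0.0], [0.09, 0.996, -0.0], [0.0, -0.0, -1.0]]
ft_force: [0.8, 0.0, -0.2]
opening: 0.0847
finger_force: 0.0
```

Run:
```python
from h import *
for n in('wrist','top'):
    d=grab(n)
    for i,(x,y) in enumerate([(.616,.003),(.426,-.062)]): rect(d,'tin%d'%i,x,y,.028,.02,.04)
    rect(d,'stacked',.637,.199,.034,.025,.045)
    rect(d,'short',.399,-.194,.02,.01,.03);rect(d,'long',.355,-.32,.02,.01,.03)
s=readout.observe();print(s['tool_pos'])
```

```text
tin0 c 614.1 2.9 mean 612.7 2.7 size 94 59 ang 15.3 zmed 27.0
tin1 c 423.7 -63.0 mean 422.0 -62.9 size 89 60 ang -5.1 zmed 27.2
stacked c 619.0 201.4 mean 612.6 202.3 size 67 63 ang 69.7 zmed 32.9
short c 398.6 -192.2 mean 396.9 -192.4 size 89 61 ang 7.8 zmed 14.7
long c 354.4 -314.9 mean 359.3 -308.8 size 119 63 ang 0.3 zmed 14.5
tin0 c 617.7 2.2 mean 617.8 2.1 size 90 60 ang 16.0 zmed 26.7
tin1 c 396.8 -38.1 mean 396.0 -37.6 size 24 10 ang -1.6 zmed 27.0
stacked c 636.6 198.2 mean 636.2 197.9 size 90 60 ang -19.8 zmed 32.6
short none
long c 353.8 -319.4 mean 353.0 -319.8 size 117 60 ang 0.4 zmed 15.4
[ 0.42577473 -0.06179115  0.19225856]
```

step_arm:
  plan:
    - {"x":0,"y":0,"z":-6,"yaw":0}
    - {"x":0,"y":0,"z":-6,"yaw":0}
    - {"x":0,"y":0,"z":-4,"yaw":0}
    - {"x":0,"y":0,"z":-3,"yaw":0}
    - {"x":0,"y":0,"z":-1.5,"yaw":0}
    - {"x":0,"y":0,"z":-0.5,"yaw":0}
    - {"x":0,"y":0,"z":0,"yaw":0}
    - {"x":0,"y":0,"z":0,"yaw":0}
    - {"x":0,"y":0,"z":0,"yaw":0}
    - {"x":0,"y":0,"z":0,"yaw":0}
  fingers: 8.5

```text
clock: 13.05
tool_pos: [0.4259, -0.062, -0.0173]
tcp_rot: [[-0.996, 0.091, 0.001], [0.091, 0.996, 0.0], [-0.001, 0.0, -1.0]]
ft_force: [0.9, -0.3, -0.6]
opening: 0.0849
finger_force: 0.0
```

step_arm:
  plan:
    - {"x":0,"y":0,"z":0,"yaw":0}
    - {"x":0,"y":0,"z":0,"yaw":0}
    - {"x":0,"y":0,"z":0,"yaw":0}
    - {"x":0,"y":0,"z":0,"yaw":0}
    - {"x":0,"y":0,"z":0,"yaw":0}
    - {"x":0,"y":0,"z":0,"yaw":0}
    - {"x":0,"y":0,"z":0,"yaw":0}
    - {"x":0,"y":0,"z":0,"yaw":0}
    - {"x":0,"y":0,"z":0.5,"yaw":0}
    - {"x":0,"y":0,"z":0.5,"yaw":0}
  fingers: 4.5

```text
clock: 14.3
tool_pos: [0.4256, -0.0621, -0.0074]
tcp_rot: [[-0.996, 0.091, -0.0], [0.091, 0.996, -0.0], [0.0, -0.0, -1.0]]
ft_force: [0.5, -1.2, -2.3]
opening: 0.0584
finger_force: 71.2
```

Run:
```python
from h import *
s=readout.observe();print(s['tool_pos'],s['opening'],s['finger_force'],s['ft_force'])
d=grab('wrist');rect(d,'held',.4255,-.0625,.038,.03,.048)
```

```text
[ 0.42562576 -0.06211581 -0.00739701] 0.05838280536592143 71.18730425834656 [ 0.52692826 -1.23578502 -2.30069541]
held c 422.9 -60.6 mean 418.4 -60.2 size 91 90 ang 84.8 zmed 37.0
```

step_arm:
  plan:
    - {"x":0,"y":0,"z":4,"yaw":0}
    - {"x":0,"y":0,"z":5,"yaw":0}
    - {"x":3.5,"y":4.4,"z":0,"yaw":-0.045}
    - {"x":3.5,"y":4.4,"z":0,"yaw":-0.045}
    - {"x":3.5,"y":4.4,"z":0,"yaw":-0.045}
    - {"x":3.5,"y":4.4,"z":0,"yaw":-0.045}
    - {"x":3.5,"y":4.4,"z":0,"yaw":-0.045}
    - {"x":3.65,"y":4.15,"z":0,"yaw":-0.045}
    - {"x":0,"y":0,"z":0,"yaw":0}
    - {"x":0,"y":0,"z":0,"yaw":0}
  fingers: 4.5

```text
clock: 15.6
tool_pos: [0.6368, 0.1989, 0.082]
tcp_rot: [[-0.936, 0.353, -0.001], [0.353, 0.936, -0.001], [0.0, -0.001, -1.0]]
ft_force: [0.3, -0.2, -1.6]
opening: 0.0585
finger_force: 71.3
```

step_arm:
  plan:
    - {"x":0,"y":0,"z":-3,"yaw":0}
    - {"x":0,"y":0,"z":-2,"yaw":0}
    - {"x":0,"y":0,"z":-1,"yaw":0}
    - {"x":0,"y":0,"z":-0.4,"yaw":0}
    - {"x":0,"y":0,"z":-0.1,"yaw":0}
    - {"x":0,"y":0,"z":0,"yaw":0}
    - {"x":0,"y":0,"z":0,"yaw":0}
    - {"x":0,"y":0,"z":0,"yaw":0}
    - {"x":0,"y":0,"z":0,"yaw":0}
    - {"x":0,"y":0,"z":0,"yaw":0}
  fingers: 4.5

```text
clock: 16.85
tool_pos: [0.6372, 0.1994, 0.0174]
tcp_rot: [[-0.936, 0.353, 0.0], [0.353, 0.936, -0.0], [-0.0, -0.0, -1.0]]
ft_force: [-0.2, -0.7, -0.9]
opening: 0.058
finger_force: 71.4
```

step_arm:
  plan:
    - {"x":0,"y":0,"z":0,"yaw":0}
    - {"x":0,"y":0,"z":0,"yaw":0}
    - {"x":0,"y":0,"z":0,"yaw":0}
    - {"x":0,"y":0,"z":0,"yaw":0}
    - {"x":0,"y":0,"z":0,"yaw":0}
    - {"x":0,"y":0,"z":3,"yaw":0}
    - {"x":0,"y":0,"z":5,"yaw":0}
    - {"x":0,"y":0,"z":6,"yaw":0}
    - {"x":0,"y":0,"z":3.5,"yaw":0}
    - {"x":0,"y":0,"z":0,"yaw":0}
  fingers: 8.5

```text
clock: 18.1
tool_pos: [0.6384, 0.1996, 0.1953]
tcp_rot: [[-0.936, 0.353, 0.004], [0.353, 0.936, 0.002], [-0.003, 0.003, -1.0]]
ft_force: [0.0, 0.2, -0.2]
opening: 0.0848
finger_force: 0.0
```

step_arm:
  plan:
    - {"x":-0.5,"y":-4.9,"z":0,"yaw":0.158}
    - {"x":-0.5,"y":-4.9,"z":0,"yaw":0.158}
    - {"x":-0.5,"y":-4.9,"z":0,"yaw":0.158}
    - {"x":-0.6,"y":-4.9,"z":0,"yaw":0.156}
    - {"x":0,"y":0,"z":0,"yaw":0}
    - {"x":0,"y":0,"z":0,"yaw":0}
    - {"x":0,"y":0,"z":0,"yaw":0}
    - {"x":0,"y":0,"z":0,"yaw":0}
    - {"x":0,"y":0,"z":0,"yaw":0}
    - {"x":0,"y":0,"z":0,"yaw":0}
  fingers: 8.5

```text
clock: 19.35
tool_pos: [0.6162, 0.0037, 0.1923]
tcp_rot: [[-0.964, -0.266, 0.0], [-0.266, 0.964, -0.0], [-0.0, -0.0, -1.0]]
ft_force: [-0.8, -0.3, -0.1]
opening: 0.085
finger_force: 0.0
```

Run:
```python
from h import *
for n in('wrist','top'):
    d=grab(n,n+'5.png')
    rect(d,'tin0',.616,.003,.028,.02,.04)
    rect(d,'stack',.637,.199,.062,.05,.07)
    rect(d,'short',.399,-.194,.02,.01,.03)
s=readout.observe();print(s['tool_pos'],s['qpos'])
```

```text
tin0 c 617.2 3.6 mean 615.2 3.0 size 89 59 ang 15.4 zmed 27.2
stack c 634.7 196.4 mean 633.0 196.5 size 89 66 ang -20.7 zmed 61.1
short none
tin0 none
stack c 636.1 198.5 mean 635.8 198.6 size 90 61 ang -20.7 zmed 60.4
short c 399.6 -195.0 mean 398.6 -194.5 size 90 59 ang 8.1 zmed 15.3
[0.61622472 0.00346478 0.19234937] [-25.24770833  25.96670687  29.60439635  95.36867274 -14.12073636
  62.40620226 113.88395388]
```

step_arm:
  plan:
    - {"x":0.1,"y":0,"z":-6,"yaw":0}
    - {"x":0,"y":0,"z":-6,"yaw":0}
    - {"x":0,"y":0,"z":-4,"yaw":0}
    - {"x":0,"y":0,"z":-3,"yaw":0}
    - {"x":0,"y":0,"z":-1.5,"yaw":0}
    - {"x":0,"y":0,"z":-0.5,"yaw":0}
    - {"x":0,"y":0,"z":0,"yaw":0}
    - {"x":0,"y":0,"z":0,"yaw":0}
    - {"x":0,"y":0,"z":0,"yaw":0}
    - {"x":0,"y":0,"z":0,"yaw":0}
  fingers: 8.5

```text
clock: 20.7
tool_pos: [0.6174, 0.0034, -0.0173]
tcp_rot: [[-0.964, -0.266, 0.001], [-0.266, 0.964, 0.0], [-0.001, -0.0, -1.0]]
ft_force: [-0.5, 0.3, -0.6]
opening: 0.085
finger_force: 0.0
```

step_arm:
  plan:
    - {"x":0,"y":0,"z":0,"yaw":0}
    - {"x":0,"y":0,"z":0,"yaw":0}
    - {"x":0,"y":0,"z":0,"yaw":0}
    - {"x":0,"y":0,"z":0,"yaw":0}
    - {"x":0,"y":0,"z":0,"yaw":0}
    - {"x":0,"y":0,"z":0,"yaw":0}
    - {"x":0,"y":0,"z":0,"yaw":0}
    - {"x":0,"y":0,"z":0,"yaw":0}
    - {"x":0,"y":0,"z":0.5,"yaw":0}
    - {"x":0,"y":0,"z":0.5,"yaw":0}
  fingers: 4.5

```text
clock: 21.95
tool_pos: [0.6171, 0.0034, -0.0074]
tcp_rot: [[-0.964, -0.266, -0.0], [-0.266, 0.964, -0.0], [0.0, -0.0, -1.0]]
ft_force: [0.1, -0.5, -2.0]
opening: 0.0584
finger_force: 64.7
```

step_arm:
  plan:
    - {"x":0,"y":0,"z":6,"yaw":0}
    - {"x":0,"y":0,"z":6,"yaw":0}
    - {"x":0.4,"y":3.9,"z":1,"yaw":-0.126}
    - {"x":0.4,"y":3.9,"z":0,"yaw":-0.126}
    - {"x":0.4,"y":3.9,"z":0,"yaw":-0.126}
    - {"x":0.4,"y":3.9,"z":0,"yaw":-0.126}
    - {"x":0.4,"y":4.0,"z":0,"yaw":-0.126}
    - {"x":0,"y":0,"z":0,"yaw":0}
    - {"x":0,"y":0,"z":0,"yaw":0}
    - {"x":0,"y":0,"z":0,"yaw":0}
  fingers: 4.5

```text
clock: 23.2
tool_pos: [0.6373, 0.1981, 0.1226]
tcp_rot: [[-0.935, 0.354, 0.0], [0.354, 0.935, -0.0], [-0.0, -0.0, -1.0]]
ft_force: [-0.2, 0.3, -0.9]
opening: 0.0584
finger_force: 66.1
```

Run:
```python
from h import *
for n in('wrist','top'):
    d=grab(n)
    rect(d,'stack',.637,.199,.062,.05,.07)
    rect(d,'held',.637,.199,.168,.158,.18)
s=readout.observe();print(s['tool_pos'],s['opening'],s['finger_force'])
```

```text
stack c 602.4 212.6 mean 602.3 212.7 size 59 26 ang 69.3 zmed 61.1
held c 635.3 199.8 mean 630.7 201.6 size 93 90 ang 69.3 zmed 166.9
stack c 0.0 0.0 mean nan nan size 0 0 ang 0.0 zmed nan
held c 0.0 0.0 mean nan nan size 0 0 ang 0.0 zmed nan
[0.63733076 0.19841892 0.12257093] 0.05802038577362828 66.10810160636902h.py:27: RuntimeWarning: Mean of empty slice.
  print(name,'c %.1f %.1f mean %.1f %.1f size %.0f %.0f ang %.1f zmed %.1f'%(cx,cy,*p.mean(0),a,b,(g+90)%180-90,np.median(w[...,2][m>0])*1000))
  ret = um.true_divide(
  return _methods._mean(a, axis=axis, dtype=dtype,
  ret = ret.dtype.type(ret / rcount)
```

step_arm:
  plan:
    - {"x":0,"y":0,"z":-4,"yaw":0}
    - {"x":0,"y":0,"z":-2,"yaw":0}
    - {"x":0,"y":0,"z":-1,"yaw":0}
    - {"x":0,"y":0,"z":-0.5,"yaw":0}
    - {"x":0,"y":0,"z":-0.2,"yaw":0}
    - {"x":0,"y":0,"z":0,"yaw":0}
    - {"x":0,"y":0,"z":0,"yaw":0}
    - {"x":0,"y":0,"z":0,"yaw":0}
    - {"x":0,"y":0,"z":0,"yaw":0}
    - {"x":0,"y":0,"z":0,"yaw":0}
  fingers: 4.5

```text
clock: 24.55
tool_pos: [0.6372, 0.1994, 0.0454]
tcp_rot: [[-0.936, 0.353, 0.0], [0.353, 0.936, -0.0], [-0.0, -0.0, -1.0]]
ft_force: [1.0, -0.2, -0.6]
opening: 0.0583
finger_force: 66.0
```

step_arm:
  plan:
    - {"x":0,"y":0,"z":0,"yaw":0}
    - {"x":0,"y":0,"z":0,"yaw":0}
    - {"x":0,"y":0,"z":0,"yaw":0}
    - {"x":0,"y":0,"z":0,"yaw":0}
    - {"x":0,"y":0,"z":0,"yaw":0}
    - {"x":0,"y":0,"z":3,"yaw":0}
    - {"x":0,"y":0,"z":5,"yaw":0}
    - {"x":0,"y":0,"z":6,"yaw":0}
    - {"x":0,"y":0,"z":1.5,"yaw":0}
    - {"x":0,"y":0,"z":0,"yaw":0}
  fingers: 8.5

```text
clock: 25.8
tool_pos: [0.6375, 0.1996, 0.2009]
tcp_rot: [[-0.936, 0.353, 0.001], [0.353, 0.936, 0.001], [-0.001, 0.001, -1.0]]
ft_force: [-0.0, -0.2, -0.6]
opening: 0.0849
finger_force: 0.0
```

step_arm:
  plan:
    - {"x":-1.6,"y":-2.6,"z":0,"yaw":-0.176}
    - {"x":-1.6,"y":-2.6,"z":0,"yaw":-0.176}
    - {"x":-1.6,"y":-2.6,"z":0,"yaw":-0.176}
    - {"x":-1.6,"y":-2.6,"z":0,"yaw":-0.176}
    - {"x":-1.6,"y":-2.6,"z":0,"yaw":-0.176}
    - {"x":-1.6,"y":-2.6,"z":0,"yaw":-0.176}
    - {"x":-1.6,"y":-2.6,"z":0,"yaw":-0.176}
    - {"x":-1.6,"y":-2.6,"z":0,"yaw":-0.176}
    - {"x":-1.6,"y":-2.6,"z":0,"yaw":-0.176}
    - {"x":-1.6,"y":-2.6,"z":0,"yaw":-0.176}
  fingers: 8.5

```text
clock: 27.05
tool_pos: [0.4758, -0.0612, 0.199]
tcp_rot: [[0.527, 0.85, -0.002], [0.85, -0.527, -0.001], [-0.002, -0.001, -1.0]]
ft_force: [0.2, -0.6, -0.1]
opening: 0.085
finger_force: 0.0
```

step_arm:
  plan:
    - {"x":-1.6,"y":-2.6,"z":0,"yaw":-0.176}
    - {"x":-1.6,"y":-2.6,"z":0,"yaw":-0.176}
    - {"x":-1.6,"y":-2.6,"z":0,"yaw":-0.176}
    - {"x":-1.6,"y":-2.6,"z":0,"yaw":-0.176}
    - {"x":-1.4,"y":-2.9,"z":0,"yaw":-0.176}
    - {"x":0,"y":0,"z":0,"yaw":0}
    - {"x":0,"y":0,"z":0,"yaw":0}
    - {"x":0,"y":0,"z":0,"yaw":0}
    - {"x":0,"y":0,"z":0,"yaw":0}
    - {"x":0,"y":0,"z":0,"yaw":0}
  fingers: 8.5

```text
clock: 28.3
tool_pos: [0.3993, -0.1933, 0.2003]
tcp_rot: [[0.99, 0.141, -0.0], [0.141, -0.99, -0.0], [-0.0, -0.0, -1.0]]
ft_force: [-0.1, -0.0, -0.5]
opening: 0.0851
finger_force: 0.0
```

Run:
```python
from h import *
d=grab('wrist','w6.png');rect(d,'short',.399,-.194,.02,.01,.03)
d=grab('top');rect(d,'stack',.637,.199,.090,.075,.1);rect(d,'long',.355,-.32,.02,.01,.03)
s=readout.observe();print(s['tool_pos'],s['qpos'])
```

```text
short c 399.7 -195.2 mean 401.6 -194.9 size 90 58 ang 8.0 zmed 14.8
stack c 636.8 198.0 mean 637.0 198.2 size 91 61 ang -20.4 zmed 88.4
long none
[ 0.39928152 -0.19345324  0.20033682] [-41.11073647  11.70635642  70.75196101 118.83981732 -13.06526498
  57.93848344 -45.61777786]
```

View pics/w6.png

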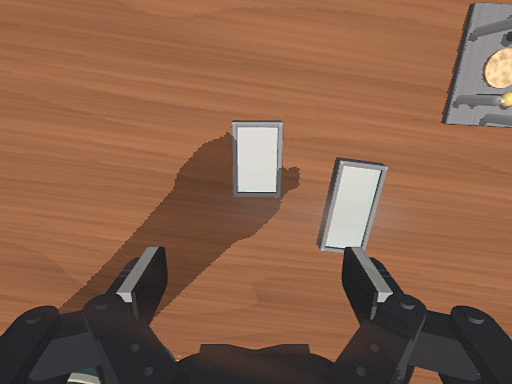

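The picture shows the short lens (257,160), the long lens (353,205) and the short stand (490,65). The column is done: top tin at (636.8,198.0), −20.4°. Descending on the short lens.

step_arm:
  plan:
    - {"x":0,"y":-0.1,"z":-6,"yaw":0}
    - {"x":0,"y":0,"z":-6,"yaw":0}
    - {"x":0,"y":0,"z":-5,"yaw":0}
    - {"x":0,"y":0,"z":-3,"yaw":0}
    - {"x":0,"y":0,"z":-1.2,"yaw":0}
    - {"x":0,"y":0,"z":-0.8,"yaw":0}
    - {"x":0,"y":0,"z":-0.4,"yaw":0}
    - {"x":0,"y":0,"z":-0.3,"yaw":0}
    - {"x":0,"y":0,"z":0,"yaw":0}
    - {"x":0,"y":0,"z":0,"yaw":0}
  fingers: 8.5

```text
clock: 29.65
tool_pos: [0.3994, -0.1946, -0.0264]
tcp_rot: [[0.99, 0.141, 0.0], [0.141, -0.99, 0.0], [0.0, 0.0, -1.0]]
ft_force: [0.2, -0.5, 0.6]
opening: 0.0851
finger_force: 0.0
```

step_arm:
  plan:
    - {"x":0,"y":0,"z":0,"yaw":0}
    - {"x":0,"y":0,"z":0,"yaw":0}
    - {"x":0,"y":0,"z":0,"yaw":0}
    - {"x":0,"y":0,"z":0,"yaw":0}
    - {"x":0,"y":0,"z":0,"yaw":0}
    - {"x":0,"y":0,"z":0,"yaw":0}
    - {"x":0,"y":0,"z":0,"yaw":0}
    - {"x":0,"y":0,"z":0,"yaw":0}
    - {"x":0,"y":0,"z":0,"yaw":0}
    - {"x":0,"y":0,"z":0,"yaw":0}
  fingers: 6.6

```text
clock: 30.9
tool_pos: [0.3992, -0.1946, -0.0267]
tcp_rot: [[0.99, 0.14, -0.0], [0.14, -0.99, 0.0], [-0.0, -0.0, -1.0]]
ft_force: [-0.5, 0.2, -1.0]
opening: 0.0661
finger_force: 0.0
```

Run:
```python
from h import *
d=grab('wrist','w7.png');w=cloud(d)*1000
for v in range(222,262,4):
    print(v,[(u,*w[v,u].round(0).astype(int)[1:]) for u in (160,170,175,180,185,190)])
s=readout.observe();print(s['tool_pos'],s['qpos'],s['ft_force'])
```

```text
222 [(160, np.int64(-144), np.int64(-1)), (170, np.int64(-149), np.int64(-1)), (175, np.int64(-151), np.int64(-1)), (180, np.int64(-154), np.int64(0)), (185, np.int64(-157), np.int64(0)), (190, np.int64(-159), np.int64(0))]
226 [(160, np.int64(-144), np.int64(-1)), (170, np.int64(-149), np.int64(0)), (175, np.int64(-152), np.int64(-1)), (180, np.int64(-154), np.int64(0)), (185, np.int64(-157), np.int64(-1)), (190, np.int64(-159), np.int64(-1))]
230 [(160, np.int64(-144), np.int64(0)), (170, np.int64(-149), np.int64(0)), (175, np.int64(-152), np.int64(-1)), (180, np.int64(-154), np.int64(-1)), (185, np.int64(-157), np.int64(-1)), (190, np.int64(-159), np.int64(-1))]
234 [(160, np.int64(-145), np.int64(0)), (170, np.int64(-149), np.int64(0)), (175, np.int64(-152), np.int64(-1)), (180, np.int64(-154), np.int64(0)), (185, np.int64(-157), np.int64(0)), (190, np.int64(-159), np.int64(-1))]
238 [(160, np.int64(-145), np.int64(0)), (170, np.int64(-149), np.int64(-1)), (175, np.int64(-152), np.int64(-1)), (180, np.int64(-154), np.int64(-1)), (185, np.int64(-157), np.int64(-1)), (190, np.int64
[... 622 characters left out ...]
8)), (185, np.int64(-160), np.int64(12)), (190, np.int64(-160), np.int64(-2))]
254 [(160, np.int64(-149), np.int64(14)), (170, np.int64(-155), np.int64(23)), (175, np.int64(-157), np.int64(22)), (180, np.int64(-159), np.int64(22)), (185, np.int64(-160), np.int64(13)), (190, np.int64(-161), np.int64(0))]
258 [(160, np.int64(-150), np.int64(20)), (170, np.int64(-156), np.int64(25)), (175, np.int64(-158), np.int64(26)), (180, np.int64(-159), np.int64(21)), (185, np.int64(-160), np.int64(13)), (190, np.int64(-161), np.int64(0))]
[ 0.39921688 -0.19461835 -0.02664295] [-12.11425288  35.98024166  41.17840325 126.84401678 -45.32241215
  32.95666546 -18.43242572] [-0.87734156  0.38788625  0.74835265]
```

View pics/w7.png

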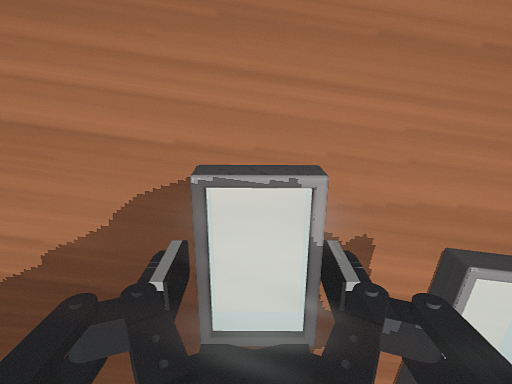

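The picture shows the pads straddling the short lens, left pad inner face (188,245), right (323,245), with the lens edges at (205,240) and (320,240). Tips are at 11 mm, so I'll go 5 mm lower and close.

step_arm:
  plan:
    - {"x":0,"y":-0.15,"z":-0.3,"yaw":0}
    - {"x":0,"y":0,"z":-0.2,"yaw":0}
    - {"x":0,"y":0,"z":0,"yaw":0}
    - {"x":0,"y":0,"z":0,"yaw":0}
    - {"x":0,"y":0,"z":0,"yaw":0}
    - {"x":0,"y":0,"z":0,"yaw":0}
    - {"x":0,"y":0,"z":0,"yaw":0}
    - {"x":0,"y":0,"z":0,"yaw":0}
    - {"x":0,"y":0,"z":0,"yaw":0}
    - {"x":0,"y":0,"z":0,"yaw":0}
  fingers: 6.6

```text
clock: 32.2
tool_pos: [0.3992, -0.1961, -0.0316]
tcp_rot: [[0.99, 0.14, -0.0], [0.14, -0.99, 0.0], [-0.0, -0.0, -1.0]]
ft_force: [0.1, -0.7, 0.2]
opening: 0.0662
finger_force: 0.0
```

step_arm:
  plan:
    - {"x":0,"y":0,"z":0,"yaw":0}
    - {"x":0,"y":0,"z":0,"yaw":0}
    - {"x":0,"y":0,"z":0,"yaw":0}
    - {"x":0,"y":0,"z":0,"yaw":0}
    - {"x":0,"y":0,"z":0,"yaw":0}
    - {"x":0,"y":0,"z":0,"yaw":0}
    - {"x":0,"y":0,"z":0,"yaw":0}
    - {"x":0,"y":0,"z":0,"yaw":0}
    - {"x":0,"y":0,"z":0,"yaw":0}
    - {"x":0,"y":0,"z":0,"yaw":0}
  fingers: 4.5

```text
clock: 33.45
tool_pos: [0.4004, -0.1973, -0.0303]
tcp_rot: [[0.99, 0.139, 0.003], [0.139, -0.99, -0.001], [0.003, 0.001, -1.0]]
ft_force: [-5.3, 0.8, 40.0]
opening: 0.0572
finger_force: 74.6
```

step_arm:
  plan:
    - {"x":0,"y":0,"z":0.5,"yaw":0}
    - {"x":0,"y":0,"z":0.5,"yaw":0}
    - {"x":0,"y":0,"z":4,"yaw":0}
    - {"x":0,"y":0,"z":5,"yaw":0}
    - {"x":0,"y":0,"z":5,"yaw":0}
    - {"x":0,"y":0,"z":2,"yaw":0}
    - {"x":0,"y":0,"z":0,"yaw":0}
    - {"x":0,"y":0,"z":0,"yaw":0}
    - {"x":0,"y":0,"z":0,"yaw":0}
    - {"x":0,"y":0,"z":0,"yaw":0}
  fingers: 4.5

```text
clock: 34.7
tool_pos: [0.3988, -0.1962, 0.1379]
tcp_rot: [[0.99, 0.14, -0.001], [0.14, -0.99, -0.0], [-0.001, -0.0, -1.0]]
ft_force: [-0.4, 0.2, -2.5]
opening: 0.0572
finger_force: 65.8
```

Run:
```python
from h import *
s=readout.observe();print(s['tool_pos'],s['qpos'],s['ft_force'],s['opening'])
for n in ('wrist','top'):
    d=grab(n,n+'8.png');rect(d,'held',.399,-.196,.19,.170,.205,rad=.06)
```

```text
[ 0.39881696 -0.19623995  0.13785002] [-32.11997488  19.59668908  64.05408649 122.34510035 -22.73228197
  51.13808661 -36.64693423] [-0.38739731  0.23735427 -2.45746265] 0.05718913992351057
held c 402.9 -194.3 mean 408.0 -193.6 size 90 90 ang 8.1 zmed 183.0
held c 427.0 -178.0 mean 427.9 -175.7 size 38 29 ang -81.4 zmed 183.2
```

step_arm:
  plan:
    - {"x":0.3,"y":-5,"z":0,"yaw":-0.01}
    - {"x":0.3,"y":-5,"z":0,"yaw":-0.01}
    - {"x":0.3,"y":-5,"z":0,"yaw":-0.01}
    - {"x":0.3,"y":-5,"z":0,"yaw":-0.01}
    - {"x":0.3,"y":-5,"z":0,"yaw":-0.01}
    - {"x":0,"y":0,"z":0,"yaw":0}
    - {"x":0,"y":0,"z":0,"yaw":0}
    - {"x":0,"y":0,"z":0,"yaw":0}
    - {"x":0,"y":0,"z":0,"yaw":0}
    - {"x":0,"y":0,"z":0,"yaw":0}
  fingers: 4.5

```text
clock: 36.05
tool_pos: [0.4146, -0.4456, 0.1385]
tcp_rot: [[0.996, 0.091, 0.0], [0.091, -0.996, 0.0], [0.0, -0.0, -1.0]]
ft_force: [-0.6, 0.3, -1.6]
opening: 0.0567
finger_force: 65.7
```

Run:
```python
from h import *
s=readout.observe();print(s['tool_pos'],s['qpos'],s['opening'])
d=grab('wrist','w9.png');rect(d,'foot',.536,-.446,.01,.003,.018,rad=.1)
a=cv2.imread('pics/w9.png');cv2.imwrite('pics/w9b.png',cv2.resize(a,(800,600),interpolation=cv2.INTER_CUBIC))
d=dict(np.load('last_top.npz'));rect(d,'foot',.536,-.446,.01,.003,.018,rad=.1)
```

```text
[ 0.41458876 -0.44559503  0.1384898 ] [  6.44752159  36.50499917  53.50726793  99.75801705 -33.1764808
  60.99953538 -13.34069174] 0.05668118634219879
foot c 520.4 -446.2 mean 524.8 -445.6 size 91 90 ang -84.8 zmed 9.4
foot c 536.5 -444.4 mean 535.1 -441.4 size 124 93 ang 5.8 zmed 9.3
```

View pics/w9b.png

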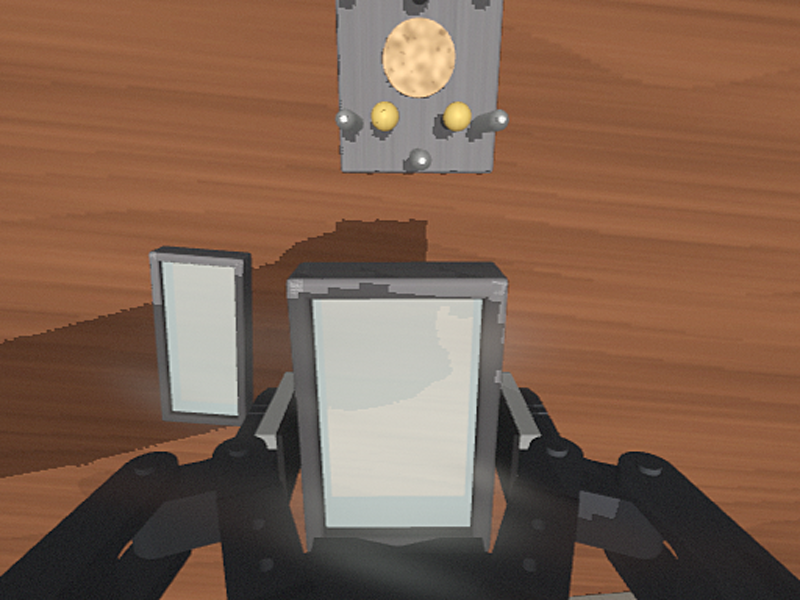

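The picture shows the held lens (400,400), the stand's pads (385,116), (457,116), pins (344,118), (501,118), (421,160), with the far end cut off. I'll back off 6 cm to see the whole stand.

step_arm:
  plan:
    - {"x":-3,"y":0,"z":0,"yaw":0}
    - {"x":-3,"y":0,"z":0,"yaw":0}
    - {"x":0,"y":0,"z":0,"yaw":0}
    - {"x":0,"y":0,"z":0,"yaw":0}
    - {"x":0,"y":0,"z":0,"yaw":0}
    - {"x":0,"y":0,"z":0,"yaw":0}
    - {"x":0,"y":0,"z":0,"yaw":0}
    - {"x":0,"y":0,"z":0,"yaw":0}
    - {"x":0,"y":0,"z":0,"yaw":0}
    - {"x":0,"y":0,"z":0,"yaw":0}
  fingers: 4.5

```text
clock: 37.35
tool_pos: [0.3542, -0.4461, 0.1384]
tcp_rot: [[0.996, 0.091, -0.0], [0.091, -0.996, 0.0], [-0.0, -0.0, -1.0]]
ft_force: [-0.2, -1.0, -1.4]
opening: 0.0571
finger_force: 65.7
```

Run:
```python
from h import *
s=readout.observe();print(s['tool_pos'],s['qpos'],s['opening'])
d=grab('wrist','w10.png');rect(d,'foot',.536,-.446,.01,.003,.018,rad=.1)
a=cv2.imread('pics/w10.png');cv2.imwrite('pics/w10b.png',cv2.resize(a[:190,80:400],(800,475),interpolation=cv2.INTER_CUBIC))
```

```text
[ 0.35421972 -0.44610491  0.13835686] [  7.58942258  32.86535379  55.19427849 105.47995511 -31.50966433
  58.49240514  -9.0541387 ] 0.057061732748662435
foot c 489.7 -448.9 mean 489.1 -448.6 size 91 32 ang -84.8 zmed 9.1
```

View pics/w10b.png

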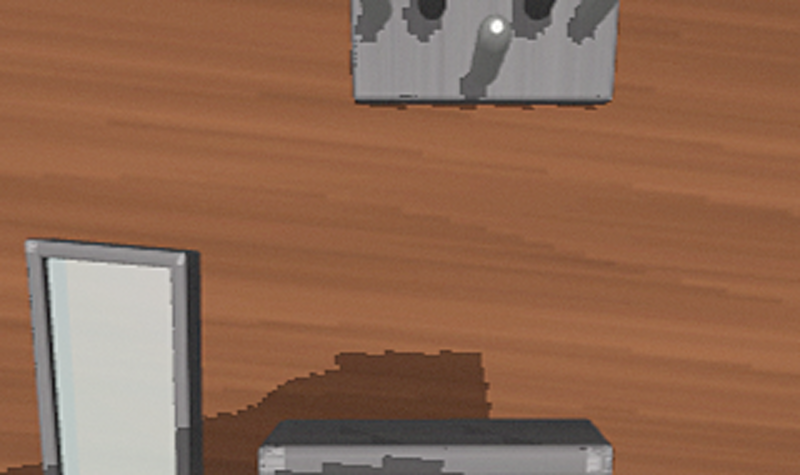

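Wrong way: the crop shows only the foot's near edge (480,100) and near pin (497,27). I'll move 10 cm toward the stand and measure by code, using pin tops from depth and brass balls by colour.

step_arm:
  plan:
    - {"x":5,"y":0,"z":0,"yaw":0}
    - {"x":5,"y":0,"z":0,"yaw":0}
    - {"x":0,"y":0,"z":0,"yaw":0}
    - {"x":0,"y":0,"z":0,"yaw":0}
    - {"x":0,"y":0,"z":0,"yaw":0}
    - {"x":0,"y":0,"z":0,"yaw":0}
    - {"x":0,"y":0,"z":0,"yaw":0}
    - {"x":0,"y":0,"z":0,"yaw":0}
    - {"x":0,"y":0,"z":0,"yaw":0}
    - {"x":0,"y":0,"z":0,"yaw":0}
  fingers: 4.5

```text
clock: 38.65
tool_pos: [0.4542, -0.4461, 0.1384]
tcp_rot: [[0.996, 0.091, -0.0], [0.091, -0.996, 0.0], [-0.0, -0.0, -1.0]]
ft_force: [0.1, 0.4, -1.5]
opening: 0.0569
finger_force: 65.7
```

```bash
cat >> h.py <<'E'
def stand(d,x,y,rad=.11,gz=.055):
    w=cloud(d);P=plane(d,.066);near=np.hypot(P[...,0]-x,P[...,1]-y)<rad
    def blobs(m,z,nm):
        Q=plane(d,z);n,l,st,c=cv2.connectedComponentsWithStats(m.astype(np.uint8))
        for i in range(1,n):
            if st[i,4]>2: p=Q[l==i];print(nm,c[i].round(1),st[i,4],(p.mean(0)[:2]*1000).round(1),'zmax',(w[l==i][:,2].max()*1000).round(0))
    blobs(near&(w[...,2]>.063)&(w[...,2]<.078),.068,'pin')
    h=cv2.cvtColor(d['img'],cv2.COLOR_RGB2HSV)
    blobs(near&(h[...,0]>15)&(h[...,0]<32)&(h[...,1]>90)&(w[...,2]>.045)&(w[...,2]<.063),gz,'ball')
E
python3 - <<'E'
from h import *
s=readout.observe();print(s['tool_pos'],s['opening'])
d=grab('wrist','w11.png');stand(d,.536,-.446)
rect(d,'foot',.536,-.446,.01,.003,.018,rad=.1)
rect(d,'held',.4542,-.446,.1885,.178,.2,rad=.06)
a=cv2.imread('pics/w11.png');cv2.imwrite('pics/w11b.png',cv2.resize(a,(800,600),interpolation=cv2.INTER_CUBIC))
d=grab('top');stand(d,.536,-.446);rect(d,'held',.4542,-.446,.1885,.178,.2,rad=.06)
rect(d,'foot',.536,-.446,.01,.003,.018,rad=.1)
E
```

```text
[ 0.45421073 -0.44609443  0.13835464] 0.056852904522855234
pin [265.5   5.3] 143 [ 587.4 -440.3] zmax 72.0
pin [214.   33.5] 157 [ 566.7 -406.1] zmax 72.0
pin [315.9  33.8] 156 [ 573.  -477.3] zmax 73.0
pin [217.5 129.6] 118 [ 500.4 -412.1] zmax 73.0
pin [310.3 129.9] 123 [ 506.6 -483.2] zmax 72.0
pin [263.6 153.1] 111 [ 485.3 -449.3] zmax 73.0
ball [264.3  39.1] 289 [ 568.2 -441.8] zmax 60.0
ball [241.2 125.5] 224 [ 503.6 -429.6] zmax 60.0
ball [285.4 125.7] 223 [ 506.7 -465.2] zmax 60.0
foot c 536.8 -444.8 mean 541.2 -444.4 size 123 91 ang 5.1 zmed 9.4
held c 456.2 -444.7 mean 461.7 -444.1 size 90 90 ang -84.8 zmed 183.5
pin [406.2 184. ] 5 [ 590.  -440.2] zmax 74.0
pin [417.4 188.8] 5 [ 572.7 -477.2] zmax 70.0
pin [396.2 190.8] 6 [ 566.9 -404.4] zmax 73.0
pin [399.2 210.2] 6 [ 500.4 -410.1] zmax 70.0
pin [410.7 214.6] 7 [ 484.8 -448.1] zmax 71.0
ball [405.5 190.5] 11 [ 569.4 -441.3] zmax 62.0
ball [413.7 207.6] 7 [ 509.6 -465.4] zmax 63.0
ball [403.4 209.4] 13 [ 503.9 -429.7] zmax 62.0
held c 483.8 -439.5 mean 485.1 -436.1 size 60 29 ang -84.5 zmed 184.2
foot c 536.4 -443.7 mean 538.9 -439.4 size 123 93 ang 4.5 zmed 9.6
```

View pics/w11b.png

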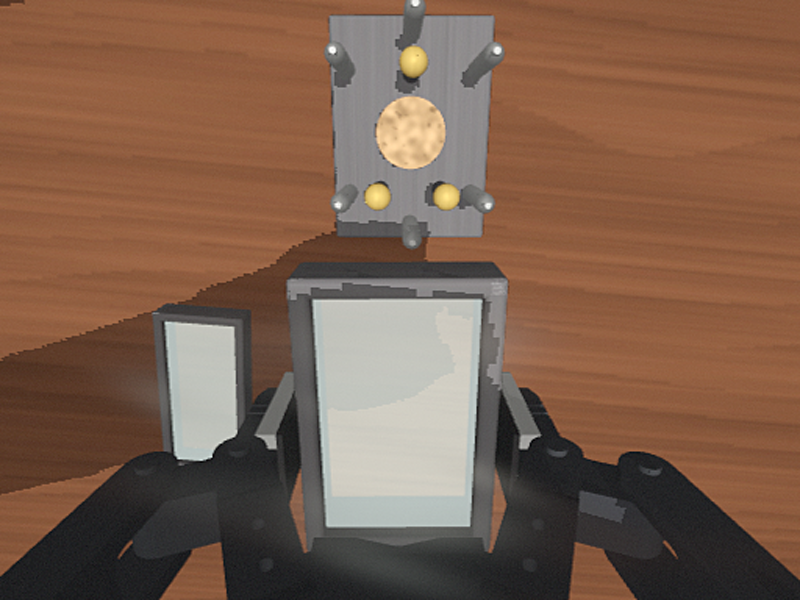

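The picture shows the whole short stand: pins (415,5), (333,52), (497,52), (339,203), (486,203), (412,240) and balls (414,62), (377,196), (446,196). The held lens's front top edge runs from (288,282) to (508,280). Now I'll work out the lens centre in hand.

Run:
```python
from h import *
d=dict(np.load('last_wrist.npz'));w=cloud(d)*1000
def px(u,v,z):
    P=plane(d,z);u/=1.5625;v/=1.5625;i,j=int(v),int(u);a,b=v-i,u-j
    return (P[i,j]*(1-a)*(1-b)+P[i+1,j]*a*(1-b)+P[i,j+1]*(1-a)*b+P[i+1,j+1]*a*b)[:2]*1000
print('top front',px(288,281,.1885),px(508,279,.1885)); print('bot front',px(300,263,.1685),px(494,262,.1685))
print('rear',px(310,541,.1885),px(490,541,.1885))
for v in range(166,196,2): print(v,w[v,230].round(1),w[v,280].round(1))
```

```text
top front [ 495.3341845  -412.89006144] [ 500.98254469 -468.89873499]
bot front [ 494.9683959  -412.10200575] [ 500.48973796 -469.23985277]
rear [ 411.67065642 -421.40085727] [ 416.77176554 -477.07109888]
166 [ 455.2 -419.5   -1.5] [ 4.601e+02 -4.707e+02 -2.000e-01]
168 [ 497.3 -429.7  170.7] [ 499.3 -452.4  170.4]
170 [ 497.4 -430.   174.7] [ 499.5 -452.   175. ]
172 [ 497.3 -430.3  177.9] [ 499.4 -451.8  178.4]
174 [ 497.3 -430.5  180.7] [ 499.6 -451.4  182.2]
176 [ 497.4 -430.8  184.5] [ 499.4 -451.2  184.8]
178 [ 497.4 -431.   187.3] [ 498.9 -451.2  185.9]
180 [ 496.6 -431.   187.5] [ 498.6 -451.1  188.1]
182 [ 495.7 -431.1  187.3] [ 497.5 -451.3  187. ]
184 [ 495.3 -431.2  188.6] [ 496.6 -451.4  186.8]
186 [ 494.4 -431.3  188.4] [ 496.1 -451.4  188.1]
188 [ 493.2 -431.3  187.2] [ 495.3 -451.5  188. ]
190 [ 492.4 -431.3  187.7] [ 494.5 -451.5  188.4]
192 [ 490.1 -431.2  183.2] [ 491.7 -452.4  182.2]
194 [ 489.4 -431.2  183.8] [ 490.7 -452.5  182. ]
```

step_arm:
  plan:
    - {"x":2.0,"y":0.04,"z":0,"yaw":0}
    - {"x":3.0,"y":0,"z":0,"yaw":0}
    - {"x":2.32,"y":0,"z":0,"yaw":0}
    - {"x":1.0,"y":0,"z":0,"yaw":0}
    - {"x":0,"y":0,"z":0,"yaw":0}
    - {"x":0,"y":0,"z":0,"yaw":0}
    - {"x":0,"y":0,"z":-3,"yaw":0}
    - {"x":0,"y":0,"z":-3,"yaw":0}
    - {"x":0,"y":0,"z":-1.5,"yaw":0}
    - {"x":0,"y":0,"z":0,"yaw":0}
  fingers: 4.5

```text
clock: 40.0
tool_pos: [0.5368, -0.4457, 0.063]
tcp_rot: [[0.996, 0.09, -0.001], [0.09, -0.996, 0.001], [-0.001, -0.001, -1.0]]
ft_force: [0.4, 0.0, -2.5]
opening: 0.057
finger_force: 65.7
```

Run:
```python
from h import *
s=readout.observe();print(s['tool_pos'],s['opening'],s['qpos'],s['ft_force'])
d=grab('wrist','w12.png');stand(d,.536,-.446)
w=cloud(d)*1000
for v in range(164,196,2): print(v,w[v,230].round(1),w[v,280].round(1))
```

```text
[ 0.53677717 -0.44569478  0.06299699] 0.05700111353883399 [  7.59376287  49.07841509  47.38876391  88.07889782 -39.57032046
  60.75992699 -19.75510832] [ 0.3832606   0.03694535 -2.51474238]
pin [255.3 139. ] 247 [ 589.9 -440.1] zmax 72.0
pin [188.1 168.6] 102 [ 570.4 -404.9] zmax 73.0
pin [322.6 169.7] 119 [ 576.5 -478.4] zmax 72.0
ball [255.  163.8] 142 [ 573.3 -441.5] zmax 59.0
164 [ 560.9 -424.1   10. ] [ 564.  -461.     8.7]
166 [ 559.2 -424.2    9.3] [ 562.7 -461.1   10. ]
168 [ 579.9 -429.4   95.3] [ 582.1 -452.    95.9]
170 [ 580.1 -429.7   99.6] [ 581.9 -451.8   98.7]
172 [ 580.  -429.9  102.8] [ 581.9 -451.5  102.3]
174 [ 579.8 -430.1  105. ] [ 582.1 -451.1  106.4]
176 [ 580.1 -430.4  109.3] [ 581.9 -450.9  109.1]
178 [ 579.9 -430.6  111.4] [ 581.9 -450.7  111.9]
180 [ 579.4 -430.7  112.6] [ 581.  -450.8  111.7]
182 [ 578.3 -430.7  111.8] [ 580.5 -450.8  112.9]
184 [ 577.9 -430.9  113.3] [ 579.7 -450.9  113.1]
186 [ 577.  -430.9  112.9] [ 578.6 -451.1  112.4]
188 [ 575.8 -430.9  112.1] [ 577.5 -451.3  111.3]
190 [ 574.6 -430.9  110.9] [ 577.1 -451.2  112.8]
192 [ 572.7 -430.8  107.9] [ 574.7 -451.9  108.1]
194 [ 571.4 -430.8  106.8] [ 573.7 -452.   107.7]
```

step_arm:
  plan:
    - {"x":0.03,"y":0,"z":-1,"yaw":0}
    - {"x":0,"y":0,"z":-0.8,"yaw":0}
    - {"x":0,"y":0,"z":-0.5,"yaw":0}
    - {"x":0,"y":0,"z":-0.4,"yaw":0}
    - {"x":0,"y":0,"z":-0.3,"yaw":0}
    - {"x":0,"y":0,"z":-0.2,"yaw":0}
    - {"x":0,"y":0,"z":-0.1,"yaw":0}
    - {"x":0,"y":0,"z":0,"yaw":0}
    - {"x":0,"y":0,"z":0,"yaw":0}
    - {"x":0,"y":0,"z":0,"yaw":0}
  fingers: 4.5

```text
clock: 41.3
tool_pos: [0.5378, -0.4458, 0.0305]
tcp_rot: [[0.996, 0.091, 0.0], [0.091, -0.996, -0.0], [0.0, 0.0, -1.0]]
ft_force: [-1.1, 0.3, -2.1]
opening: 0.0567
finger_force: 65.7
```

step_arm:
  plan:
    - {"x":0,"y":0,"z":-0.07,"yaw":0}
    - {"x":0,"y":0,"z":0,"yaw":0}
    - {"x":0,"y":0,"z":0,"yaw":0}
    - {"x":0,"y":0,"z":0,"yaw":0}
    - {"x":0,"y":0,"z":0,"yaw":0}
    - {"x":0,"y":0,"z":0,"yaw":0}
    - {"x":0,"y":0,"z":0,"yaw":0}
    - {"x":0,"y":0,"z":0,"yaw":0}
    - {"x":0,"y":0,"z":0,"yaw":0}
    - {"x":0,"y":0,"z":0,"yaw":0}
  fingers: 8.5

```text
clock: 42.55
tool_pos: [0.5377, -0.4457, 0.0297]
tcp_rot: [[0.996, 0.091, -0.0], [0.091, -0.996, 0.0], [-0.0, -0.0, -1.0]]
ft_force: [-1.0, -0.0, -0.7]
opening: 0.0852
finger_force: 0.0
```

step_arm:
  plan:
    - {"x":0,"y":0,"z":1,"yaw":0}
    - {"x":0,"y":0,"z":3,"yaw":0}
    - {"x":0,"y":0,"z":4,"yaw":0}
    - {"x":0,"y":0,"z":4,"yaw":0}
    - {"x":-3,"y":0,"z":3,"yaw":0}
    - {"x":-5,"y":0,"z":2,"yaw":0}
    - {"x":0,"y":0,"z":0,"yaw":0}
    - {"x":0,"y":0,"z":0,"yaw":0}
    - {"x":0,"y":0,"z":0,"yaw":0}
    - {"x":0,"y":0,"z":0,"yaw":0}
  fingers: 8.5

```text
clock: 43.8
tool_pos: [0.4581, -0.4455, 0.1992]
tcp_rot: [[0.996, 0.091, -0.001], [0.091, -0.996, 0.0], [-0.001, -0.0, -1.0]]
ft_force: [0.3, 0.4, -0.8]
opening: 0.0847
finger_force: 0.0
```

```bash
cat >> h.py <<'E'
def seated(d,x,y,ang,L,W=58):
    w=cloud(d);P=plane(d,.08);a=np.radians(ang);c,s=np.cos(a),np.sin(a)
    X=(w[...,0]-x)*c+(w[...,1]-y)*s;Y=-(w[...,0]-x)*s+(w[...,1]-y)*c
    m=(abs(X)<L/2000-.003)&(abs(Y)<W/2000-.002)&(w[...,2]>.07)&(w[...,2]<.1)&((abs(X)>L/2000-.006)|(abs(Y)>W/2000-.005))
    A=np.c_[X[m],Y[m],np.ones(m.sum())];k,_,_,_=np.linalg.lstsq(A,w[...,2][m],rcond=None)
    print('frame fit n',m.sum(),'slopes',k[:2].round(4),'z',(k[2]*1000).round(1))
E
python3 - <<'E'
from h import *
s=readout.observe();print(s['tool_pos'])
d=grab('wrist','w13.png');rect(d,'seated',.536,-.445,.08,.068,.095);stand(d,.536,-.446);seated(d,.5367,-.4447,5.04,90)
rect(d,'long',.355,-.32,.02,.01,.03)
d=grab('top');rect(d,'long',.355,-.32,.02,.01,.03);rect(d,'stack',.637,.199,.090,.075,.1)
E
```

```text
[ 0.4580855  -0.44553128  0.19923005]
seated c 536.9 -444.5 mean 539.1 -444.3 size 89 58 ang 5.2 zmed 74.6
pin [263.3  27.5] 106 [ 588.  -440.1] zmax 78.0
pin [294.   34.7] 3 [ 584.9 -467.6] zmax 78.0
pin [230.7  39.3] 3 [ 576.  -412.3] zmax 78.0
pin [297.  39.] 3 [ 581.7 -470.7] zmax 77.0
pin [262.9  86.5] 4778 [ 538.6 -444.7] zmax 78.0
pin [293.8  44.4] 5 [ 577.1 -468.5] zmax 78.0
pin [222.9  49.9] 96 [ 566.8 -405.9] zmax 73.0
pin [303.2  50.2] 100 [ 573.2 -477.5] zmax 73.0
pin [231.   56.3] 3 [ 562.2 -413.5] zmax 78.0
pin [295.7  62.5] 6 [ 562.4 -472.1] zmax 78.0
pin [230.  63.] 3 [ 556.6 -413. ] zmax 78.0
pin [232.2 102.5] 4 [ 522.4 -417.4] zmax 78.0
pin [231.2 107.8] 4 [ 517.6 -416.8] zmax 78.0
pin [294.  113.5] 6 [ 517.8 -476.5] zmax 78.0
pin [225.  125.9] 76 [ 500.2 -412. ] zmax 72.0
pin [299.7 126.1] 78 [ 506.6 -483.5] zmax 73.0
pin [262.1 144.8] 74 [ 485.3 -449.3] zmax 78.0
frame fit n 1092 slopes [-0.0106 -0.0015] z 78.8
long c 356.9 -321.6 mean 370.9 -321.9 size 121 59 ang 0.5 zmed 14.9
long c 387.7 -318.3 mean 392.8 -315.2 size 60 48 ang 89.2 zmed 15.0
stack c 636.7 198.3 mean 636.6 198.2 size 91 61 ang -20.9 zmed 88.4
```

Short lens is seated at (536.9,−444.5), level. On to the long lens.

step_arm:
  plan:
    - {"x":-3.4,"y":4.2,"z":0,"yaw":-0.028}
    - {"x":-3.4,"y":4.2,"z":0,"yaw":-0.028}
    - {"x":-3.4,"y":4.15,"z":0,"yaw":-0.028}
    - {"x":0,"y":0,"z":0,"yaw":0}
    - {"x":0,"y":0,"z":0,"yaw":0}
    - {"x":0,"y":0,"z":0,"yaw":0}
    - {"x":0,"y":0,"z":0,"yaw":0}
    - {"x":0,"y":0,"z":0,"yaw":0}
    - {"x":0,"y":0,"z":0,"yaw":0}
    - {"x":0,"y":0,"z":0,"yaw":0}
  fingers: 8.5

```text
clock: 45.15
tool_pos: [0.3557, -0.3203, 0.1997]
tcp_rot: [[1.0, 0.007, -0.0], [0.007, -1.0, -0.0], [-0.0, 0.0, -1.0]]
ft_force: [0.1, 0.6, -0.6]
opening: 0.0852
finger_force: 0.0
```

Run:
```python
from h import *
s=readout.observe();print(s['tool_pos'],s['tcp_rot'],s['qpos'])
d=grab('wrist');rect(d,'long',.355,-.32,.02,.01,.03)
```

```text
[ 0.35567694 -0.32030991  0.1996505 ] [[ 9.99977927e-01  6.64287528e-03 -1.36460788e-04]
 [ 6.64287463e-03 -9.99977936e-01 -5.25959928e-06]
 [-1.36492716e-04  4.35299128e-06 -9.99999991e-01]] [-18.33455888  18.44505815  67.65975474 114.52247349 -19.78570636
  59.79562462 -31.11658109]
long c 355.0 -320.1 mean 358.0 -320.2 size 119 58 ang 0.5 zmed 14.7
```

step_arm:
  plan:
    - {"x":-0.05,"y":0,"z":-6,"yaw":0}
    - {"x":0,"y":0,"z":-6,"yaw":0}
    - {"x":0,"y":0,"z":-5,"yaw":0}
    - {"x":0,"y":0,"z":-3,"yaw":0}
    - {"x":0,"y":0,"z":-1.5,"yaw":0}
    - {"x":0,"y":0,"z":-0.8,"yaw":0}
    - {"x":0,"y":0,"z":-0.4,"yaw":0}
    - {"x":0,"y":0,"z":-0.2,"yaw":0}
    - {"x":0,"y":0,"z":0,"yaw":0}
    - {"x":0,"y":0,"z":0,"yaw":0}
  fingers: 8.5

```text
clock: 46.45
tool_pos: [0.3555, -0.3203, -0.029]
tcp_rot: [[1.0, 0.007, 0.0], [0.007, -1.0, -0.0], [0.0, 0.0, -1.0]]
ft_force: [0.4, 0.1, -0.6]
opening: 0.0851
finger_force: 0.0
```

step_arm:
  plan:
    - {"x":0,"y":0,"z":0,"yaw":0}
    - {"x":0,"y":0,"z":0,"yaw":0}
    - {"x":0,"y":0,"z":0,"yaw":0}
    - {"x":0,"y":0,"z":0,"yaw":0}
    - {"x":0,"y":0,"z":0,"yaw":0}
    - {"x":0,"y":0,"z":0,"yaw":0}
    - {"x":0,"y":0,"z":0,"yaw":0}
    - {"x":0,"y":0,"z":0,"yaw":0}
    - {"x":0,"y":0,"z":0,"yaw":0}
    - {"x":0,"y":0,"z":0,"yaw":0}
  fingers: 4.5

```text
clock: 47.7
tool_pos: [0.3553, -0.3202, -0.0289]
tcp_rot: [[1.0, 0.007, 0.0], [0.007, -1.0, 0.0], [0.0, -0.0, -1.0]]
ft_force: [-3.0, 3.5, 12.8]
opening: 0.0567
finger_force: 61.9
```

step_arm:
  plan:
    - {"x":0,"y":0,"z":0.5,"yaw":0}
    - {"x":0,"y":0,"z":0.5,"yaw":0}
    - {"x":0,"y":0,"z":4,"yaw":0}
    - {"x":0,"y":0,"z":5,"yaw":0}
    - {"x":0,"y":0,"z":5,"yaw":0}
    - {"x":0,"y":0,"z":2,"yaw":0}
    - {"x":0,"y":0,"z":0,"yaw":0}
    - {"x":0,"y":0,"z":0,"yaw":0}
    - {"x":0,"y":0,"z":0,"yaw":0}
    - {"x":0,"y":0,"z":0,"yaw":0}
  fingers: 4.5

```text
clock: 48.95
tool_pos: [0.3548, -0.3202, 0.1402]
tcp_rot: [[1.0, 0.006, -0.001], [0.006, -1.0, 0.0], [-0.001, -0.0, -1.0]]
ft_force: [-0.6, -0.9, -1.8]
opening: 0.0562
finger_force: 65.6
```

Run:
```python
from h import *
s=readout.observe();print(s['tool_pos'],s['opening'],s['qpos'])
d=grab('wrist','w14.png');w=cloud(d)*1000
for u in(230,280):
  for v in range(130,200,3):
    if w[v,u,2]>150: print(u,v,w[v,u].round(1))
```

```text
[ 0.35483135 -0.3201809   0.14015929] 0.05624784678732316 [-12.27379823  23.79805317  61.97535635 117.9226383  -26.27201612
  53.46027617 -25.69555307]
230 136 [ 414.  -308.1  175.3]
230 139 [ 414.  -308.7  183.6]
230 142 [ 413.4 -309.   187.7]
230 145 [ 412.2 -309.   187.8]
230 148 [ 411.1 -309.   188.2]
230 151 [ 409.9 -309.   188. ]
230 154 [ 408.8 -309.   188.7]
230 157 [ 406.3 -308.5  182.7]
230 160 [ 405.  -308.5  182.3]
230 163 [ 404.  -308.6  183.7]
230 166 [ 402.5 -308.5  182.6]
230 169 [ 401.6 -308.6  184.2]
230 172 [ 400.  -308.5  183.2]
230 175 [ 398.8 -308.5  183.5]
230 178 [ 397.5 -308.4  183.6]
230 181 [ 396.  -308.4  183.1]
230 184 [ 394.7 -308.3  182.9]
230 187 [ 393.4 -308.3  183.2]
230 190 [ 392.1 -308.3  183.4]
230 193 [ 390.6 -308.3  182.8]
230 196 [ 389.3 -308.3  183.1]
230 199 [ 388.  -308.3  183.4]
280 136 [ 414.2 -329.6  175.7]
280 139 [ 414.1 -329.   183.9]
280 142 [ 413.5 -328.7  187.5]
280 145 [ 412.3 -328.7  187.5]
280 148 [ 411.2 -328.7  188. ]
280 151 [ 410.  -328.8  187.7]
280 154 [ 408.4 -329.   186. ]
280 157 [ 406.6 -329.3  183.4]
280 160 [ 405.1 -329.4  182. ]
280 163 [ 404.1 -329.3  183.5]
280 166 [ 402.9 -329.4  183.7]
280 169 [ 401.5 -329.4  183.5]
280 172 [ 400.2 -329.5  183.2]
280 175 [ 399.  -329.5  183.5]
280 178 [ 397.4 -329.6  182.8]
280 181 [ 396.4 -329.6  183.7]
280 184 [ 394.9 -329.7  183.2]
280 187 [ 393.4 -329.8  182.6]
280 190 [ 392.2 -329.7  183.2]
280 193 [ 390.9 -329.8  183.5]
280 196 [ 389.4 -329.9  182.9]
280 199 [ 387.9 -329.9  182.6]
```

step_arm:
  plan:
    - {"x":1.05,"y":3.55,"z":0,"yaw":0.168}
    - {"x":1.05,"y":3.55,"z":0,"yaw":0.168}
    - {"x":1.05,"y":3.55,"z":0,"yaw":0.168}
    - {"x":1.05,"y":3.55,"z":0,"yaw":0.168}
    - {"x":1.05,"y":3.55,"z":0,"yaw":0.168}
    - {"x":1.05,"y":3.55,"z":0,"yaw":0.168}
    - {"x":1.05,"y":3.55,"z":0,"yaw":0.168}
    - {"x":1.05,"y":3.55,"z":0,"yaw":0.168}
    - {"x":1.05,"y":3.6,"z":0,"yaw":0.168}
    - {"x":0,"y":0,"z":0,"yaw":0}
  fingers: 4.5

```text
clock: 50.25
tool_pos: [0.4501, 0.0019, 0.1404]
tcp_rot: [[0.046, 0.999, -0.0], [0.999, -0.046, -0.0], [-0.0, -0.0, -1.0]]
ft_force: [0.3, -0.5, -1.7]
opening: 0.0565
finger_force: 65.4
```

step_arm:
  plan:
    - {"x":1.78,"y":4.85,"z":0,"yaw":0.168}
    - {"x":1.78,"y":4.85,"z":0,"yaw":0.168}
    - {"x":1.78,"y":4.85,"z":0,"yaw":0.168}
    - {"x":1.78,"y":4.85,"z":0,"yaw":0.168}
    - {"x":1.78,"y":4.85,"z":0,"yaw":0.168}
    - {"x":1.78,"y":4.85,"z":0,"yaw":0.168}
    - {"x":1.78,"y":4.85,"z":0,"yaw":0.168}
    - {"x":1.78,"y":4.85,"z":0,"yaw":0.168}
    - {"x":1.78,"y":4.85,"z":0,"yaw":0.168}
    - {"x":0,"y":0,"z":0,"yaw":0}
  fingers: 4.5

```text
clock: 51.5
tool_pos: [0.6097, 0.4388, 0.1388]
tcp_rot: [[-0.994, 0.107, -0.001], [0.107, 0.994, -0.0], [0.001, -0.0, -1.0]]
ft_force: [-0.0, -0.7, -1.6]
opening: 0.0569
finger_force: 65.4
```

step_arm:
  plan:
    - {"x":0,"y":0,"z":0,"yaw":0}
    - {"x":0,"y":0,"z":0,"yaw":0}
    - {"x":0,"y":0,"z":0,"yaw":0}
    - {"x":0,"y":0,"z":0,"yaw":0}
    - {"x":0,"y":0,"z":0,"yaw":0}
    - {"x":0,"y":0,"z":0,"yaw":0}
    - {"x":0,"y":0,"z":0,"yaw":0}
    - {"x":0,"y":0,"z":0,"yaw":0}
    - {"x":0,"y":0,"z":0,"yaw":0}
    - {"x":0,"y":0,"z":0,"yaw":0}
  fingers: 4.5

```text
clock: 52.75
tool_pos: [0.6099, 0.4363, 0.1407]
tcp_rot: [[-0.994, 0.111, 0.0], [0.111, 0.994, -0.0], [-0.0, -0.0, -1.0]]
ft_force: [0.3, 0.7, -1.5]
opening: 0.0571
finger_force: 65.5
```

Run:
```python
from h import *
s=readout.observe();print(s['tool_pos'],s['tcp_rot'][:2],s['opening'],s['qpos'])
d=grab('wrist','w15.png');w=cloud(d)*1000;stand(d,.506,.438,rad=.12)
rect(d,'foot',.507,.437,.01,.003,.018,rad=.11)
for u in(230,280):
  for v in range(120,160,2):
    if w[v,u,2]>150: print(u,v,w[v,u].round(1))
d=grab('top');stand(d,.506,.437,rad=.12);rect(d,'foot',.507,.437,.01,.003,.018,rad=.11)
```

```text
[0.60991159 0.43630382 0.14065281] [[-9.93871264e-01  1.10543705e-01  2.20239622e-05]
 [ 1.10543702e-01  9.93871260e-01 -9.49816711e-05]] 0.05706108112070609 [-45.81567835  40.68980795  13.09680299  75.2135364   -9.36506796
  65.13832953  51.80880384]
pin [194.4 119.3] 117 [546.  398.3] zmax 73.0
pin [287.5 121. ] 122 [555.2 469.4] zmax 73.0
ball [217.9   1. ] 35 [465.9 427. ] zmax 57.0
ball [266.5   1.4] 47 [470. 462.] zmax 57.0
ball [241.4 118.8] 225 [550.7 433.6] zmax 61.0
foot c 512.7 438.7 mean 509.2 439.1 size 115 91 ang -7.4 zmed 9.4
230 136 [547.3 434.  176.7]
230 138 [547.5 434.3 181.4]
230 140 [547.5 434.8 187.1]
230 142 [547.9 434.9 189.2]
230 144 [548.7 434.8 189.5]
230 146 [549.7 434.5 187.8]
230 148 [550.4 434.5 188.5]
230 150 [551.  434.4 189.3]
230 152 [552.  434.2 188.2]
230 154 [552.7 434.2 188.9]
230 156 [554.5 433.6 184. ]
230 158 [555.5 433.4 182.9]
280 136 [549.7 455.3 176.4]
280 138 [549.5 454.8 182.8]
280 140 [549.5 454.4 188.2]
280 142 [550.2 454.3 188.8]
280 144 [551.  454.2 188.8]
280 146 [551.6 454.1 189.4]
280 148 [552.5 454.  189. ]
280 150 [553.3 454.  188.7]
280 152 [553.8 453.8 190.2]
280 154 [555.1 453.9 188.1]
280 156 [556.8 454.1 183.7]
280 158 [557.6 454.  184. ]
pin [153.8 192.7] 6 [574.  428.3] zmax 71.0
pin [163.8 200.6] 5 [545.9 393.3] zmax 72.0
ball [153.7 199.5] 14 [551.9 431.8] zmax 62.0
foot c 524.8 420.9 mean 534.8 411.1 size 112 76 ang -0.9 zmed 8.9
```

View pics/w15.png

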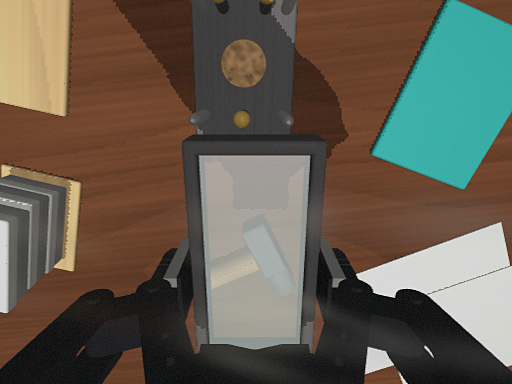

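The picture shows the held lens (255,240), the stand's near pins (196,118), (287,120), its ball (241,118), the tin column at left, with the far end cut off. I'll shift 5 cm toward it to measure the far pins too.

step_arm:
  plan:
    - {"x":-2.5,"y":0,"z":0,"yaw":-0.018}
    - {"x":-2.5,"y":0,"z":0,"yaw":0}
    - {"x":0,"y":0,"z":0,"yaw":0}
    - {"x":0,"y":0,"z":0,"yaw":0}
    - {"x":0,"y":0,"z":0,"yaw":0}
    - {"x":0,"y":0,"z":0,"yaw":0}
    - {"x":0,"y":0,"z":0,"yaw":0}
    - {"x":0,"y":0,"z":0,"yaw":0}
    - {"x":0,"y":0,"z":0,"yaw":0}
    - {"x":0,"y":0,"z":0,"yaw":0}
  fingers: 4.5

```text
clock: 54.1
tool_pos: [0.5599, 0.4363, 0.1407]
tcp_rot: [[-0.992, 0.128, 0.0], [0.128, 0.992, -0.0], [-0.0, -0.0, -1.0]]
ft_force: [0.1, -0.3, -1.9]
opening: 0.0566
finger_force: 65.5
```

Run:
```python
from h import *
s=readout.observe();print(s['tool_pos'],s['tcp_rot'][:2],s['opening'])
d=grab('wrist','w16.png');w=cloud(d)*1000;stand(d,.506,.438,rad=.12)
for u in(230,280):
  print(u,[w[v,u].round(1) for v in range(136,143,2)])
```

```text
[0.55992585 0.43630721 0.1406914 ] [[-9.91719691e-01  1.28421375e-01  7.11476336e-05]
 [ 1.28421370e-01  9.91719692e-01 -7.27011189e-05]] 0.056632796400088205
pin [247.2  31.3] 156 [440.2 448. ] zmax 73.0
pin [198.4  65. ] 140 [457.6 409.7] zmax 72.0
pin [296.4  65. ] 143 [466.7 480.6] zmax 72.0
ball [224.5  66. ] 269 [459.6 427.4] zmax 60.0
ball [270.8  66. ] 266 [464.2 462.7] zmax 61.0
230 [array([497.3, 435. , 176. ]), array([497.5, 435.4, 181.3]), array([497.5, 435.8, 186.5]), array([498. , 435.9, 188.7])]
280 [array([500.1, 456.4, 176. ]), array([500. , 455.9, 182.1]), array([499.9, 455.5, 187.4]), array([500.4, 455.3, 189.5])]
```

Run:
```python
from h import *
d=dict(np.load('last_wrist.npz'));w=cloud(d)*1000
P=plane(d,.1895)*1000
u=np.array([.9917,-.1284]);n=np.array([.1284,.9917])
for v in (145,150,160,170,180):
    m=np.where((w[v,:,2]>184.5)&(w[v,:,2]<193)&(np.arange(512)>150)&(np.arange(512)<360))[0]
    a,b=P[v,m[0],:2],P[v,m[-1],:2];print(v,m[0],m[-1],a.round(1),b.round(1),'lat',(a@n).round(1),(b@n).round(1),'mid',((a@n+b@n)/2).round(2))
f=np.array([[497.4,435.2],[500,455.9]]);print('front along',f@u,'-> centre along',(f@u).mean()+60)
c=np.array([506.4,439.4]);print('target along',c@u,'lat',c@n,'tool',np.array([559.9,436.3])@u,np.array([559.9,436.3])@n)
```

```text
145 182 327 [496.6 417.2] [503.9 473.3] lat 477.5 534.1 mid 505.82
150 182 326 [498.6 416.8] [505.8 472.8] lat 477.4 533.9 mid 505.63
160 183 326 [502.5 416.4] [509.8 472.6] lat 477.5 534.1 mid 505.83
170 184 325 [506.6 416. ] [513.8 472. ] lat 477.6 534.0 mid 505.83
180 185 324 [510.7 415.6] [518.  471.3] lat 477.7 533.9 mid 505.83
front along [437.3919  437.31244] -> centre along 497.35217
target along 445.77792 lat 500.77473999999995 tool 499.23191 504.56987000000004
```

step_arm:
  plan:
    - {"x":-2,"y":0.17,"z":0,"yaw":0}
    - {"x":-2,"y":0,"z":0,"yaw":0}
    - {"x":-1.18,"y":0,"z":0,"yaw":0}
    - {"x":0,"y":0,"z":0,"yaw":0}
    - {"x":0,"y":0,"z":0,"yaw":0}
    - {"x":0,"y":0,"z":-3,"yaw":0}
    - {"x":0,"y":0,"z":-3,"yaw":0}
    - {"x":0,"y":0,"z":-1.5,"yaw":0}
    - {"x":0,"y":0,"z":0,"yaw":0}
    - {"x":0,"y":0,"z":0,"yaw":0}
  fingers: 4.5

```text
clock: 55.4
tool_pos: [0.5088, 0.4383, 0.0668]
tcp_rot: [[-0.992, 0.129, 0.001], [0.129, 0.992, 0.001], [-0.001, 0.001, -1.0]]
ft_force: [-0.5, -0.3, -2.4]
opening: 0.0566
finger_force: 65.4
```

Run:
```python
from h import *
s=readout.observe();print(s['tool_pos'],s['opening'],s['finger_force'])
d=grab('wrist','w17.png');w=cloud(d)*1000;stand(d,.506,.438,rad=.12)
P=plane(d,.114)*1000;u=np.array([.9917,-.1284]);n=np.array([.1284,.9917])
for v in (150,170):
    m=np.where((w[v,:,2]>108.5)&(w[v,:,2]<118)&(np.arange(512)>150)&(np.arange(512)<360))[0]
    print((P[v,m[0],:2]@n+P[v,m[-1],:2]@n)/2)
for q in(230,280):
  for v in range(136,145,2): print(w[v,q].round(1),(w[v,q,:2]@u+60).round(1))
```

```text
[0.50883322 0.43834483 0.06682032] 0.05661607838804222 65.4352355003357
pin [253.3 110.8] 255 [439.2 448. ] zmax 73.0
pin [181.2 152.2] 11 [456.  405.8] zmax 68.0
501.06711762605187
501.2673594816225
[446.1 437.1 102.9] 446.3
[446.2 437.5 108. ] 446.4
[446.4 437.8 112.6] 446.5
[447.  437.8 114. ] 447.0
[447.6 437.9 115.3] 447.6
[448.8 458.3 103.3] 446.2
[449.  458.  107.6] 446.4
[448.8 457.5 113.3] 446.4
[449.5 457.4 114.2] 447.0
[450.2 457.3 114.5] 447.8
```

step_arm:
  plan:
    - {"x":0,"y":0,"z":-1,"yaw":0}
    - {"x":0,"y":0,"z":-0.8,"yaw":0}
    - {"x":0,"y":0,"z":-0.5,"yaw":0}
    - {"x":0,"y":0,"z":-0.4,"yaw":0}
    - {"x":0,"y":0,"z":-0.3,"yaw":0}
    - {"x":0,"y":0,"z":-0.2,"yaw":0}
    - {"x":0,"y":0,"z":-0.2,"yaw":0}
    - {"x":0,"y":0,"z":0,"yaw":0}
    - {"x":0,"y":0,"z":0,"yaw":0}
    - {"x":0,"y":0,"z":0,"yaw":0}
  fingers: 4.5

```text
clock: 56.7
tool_pos: [0.5082, 0.4381, 0.0318]
tcp_rot: [[-0.992, 0.128, 0.0], [0.128, 0.992, 0.0], [-0.0, 0.0, -1.0]]
ft_force: [-0.0, 1.1, -1.9]
opening: 0.0564
finger_force: 65.4
```

step_arm:
  plan:
    - {"x":0,"y":0,"z":-0.05,"yaw":0}
    - {"x":0,"y":0,"z":0,"yaw":0}
    - {"x":0,"y":0,"z":0,"yaw":0}
    - {"x":0,"y":0,"z":0,"yaw":0}
    - {"x":0,"y":0,"z":0,"yaw":0}
    - {"x":0,"y":0,"z":0,"yaw":0}
    - {"x":0,"y":0,"z":0,"yaw":0}
    - {"x":0,"y":0,"z":0,"yaw":0}
    - {"x":0,"y":0,"z":0,"yaw":0}
    - {"x":0,"y":0,"z":0,"yaw":0}
  fingers: 8.5

```text
clock: 57.95
tool_pos: [0.5081, 0.438, 0.0312]
tcp_rot: [[-0.992, 0.128, 0.0], [0.128, 0.992, -0.0], [-0.0, -0.0, -1.0]]
ft_force: [-0.9, -0.4, 0.5]
opening: 0.0846
finger_force: 0.0
```

step_arm:
  plan:
    - {"x":0,"y":0,"z":1,"yaw":0}
    - {"x":0,"y":0,"z":3,"yaw":0}
    - {"x":0,"y":0,"z":4,"yaw":0}
    - {"x":0,"y":0,"z":4,"yaw":0}
    - {"x":3,"y":0,"z":3,"yaw":0}
    - {"x":5,"y":0,"z":3,"yaw":0}
    - {"x":0,"y":0,"z":0,"yaw":0}
    - {"x":0,"y":0,"z":0,"yaw":0}
    - {"x":0,"y":0,"z":0,"yaw":0}
    - {"x":0,"y":0,"z":0,"yaw":0}
  fingers: 8.5

```text
clock: 59.2
tool_pos: [0.5873, 0.4383, 0.211]
tcp_rot: [[-0.992, 0.128, -0.001], [0.128, 0.992, -0.0], [0.001, -0.0, -1.0]]
ft_force: [0.2, 1.5, 0.2]
opening: 0.0845
finger_force: 0.0
```

Run:
```python
from h import *
s=readout.observe();print(s['tool_pos'])
d=grab('wrist','w18.png');rect(d,'seated',.5064,.4394,.08,.074,.095,rad=.09);seated(d,.5064,.4394,-7.4,120)
d=grab('top','top18.png');rect(d,'shortseated',.5367,-.4447,.08,.065,.095,rad=.07);rect(d,'stack',.637,.199,.090,.075,.1)
w=cloud(d);P=plane(d,.09)
m=(np.hypot(P[...,0]-.62,P[...,1]+.196)<.08)&(w[...,2]>.04)&(w[...,2]<.2);q=w[m];o=np.argsort(q[:,2])[::-5];print('lever',(q[o[:14]]*1000).round(0))
rect(d,'base',.62,-.196,.025,.015,.035,rad=.06)
a=d['img'][150:210,300:380,::-1];cv2.imwrite('pics/lamp.png',cv2.resize(a,(800,600),interpolation=cv2.INTER_CUBIC))
```

```text
[0.58731325 0.43831859 0.21099484]
seated c 506.3 439.8 mean 500.3 440.2 size 118 58 ang -7.4 zmed 78.8
frame fit n 1267 slopes [-0.0007 -0.0011] z 78.9
shortseated c 536.9 -443.1 mean 536.5 -442.7 size 90 65 ang 7.2 zmed 75.1
stack c 636.8 198.2 mean 636.7 198.4 size 90 61 ang -20.7 zmed 88.4
lever [[ 646. -192.  103.]
 [ 641. -182.   98.]
 [ 648. -186.   97.]
 [ 641. -190.   96.]
 [ 648. -197.   94.]
 [ 652. -187.   93.]
 [ 638. -183.   92.]
 [ 638. -201.   91.]
 [ 639. -191.   87.]
 [ 635. -194.   72.]
 [ 630. -193.   61.]
 [ 628. -198.   54.]
 [ 623. -193.   40.]]
base c 619.1 -195.5 mean 614.1 -193.8 size 70 51 ang 8.8 zmed 23.9
```

View pics/lamp.png

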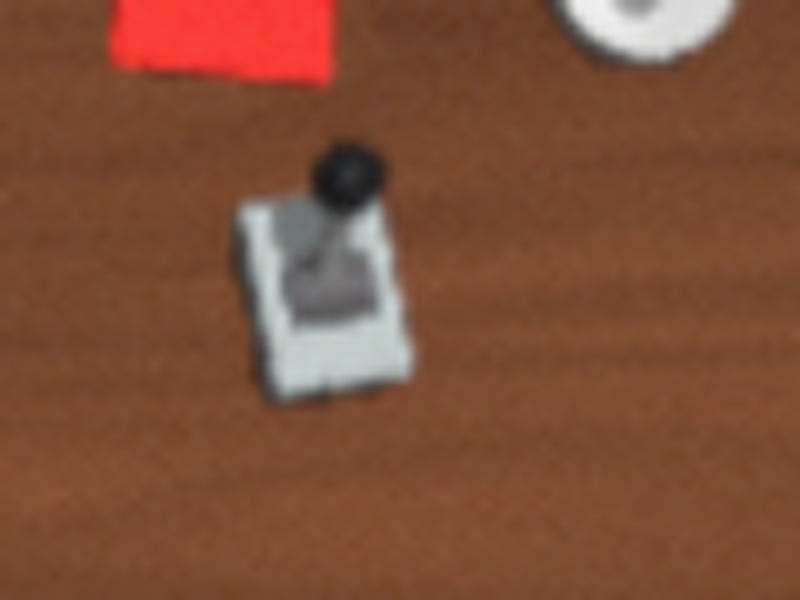

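The lens frames are level, both tops near 79 mm, and the column is intact. The crop shows the lever's knob at (348,175) leaning toward world +x, so on is toward −x. Checking the clearance to the mandrel before moving in.

Run:
```python
from h import *
d=dict(np.load('last_top.npz'));w=cloud(d);P=plane(d,.0)
m=(w[...,0]>.55)&(w[...,0]<.85)&(w[...,1]>-.42)&(w[...,1]<-.22)&(w[...,2]>.003)
q=w[m]*1000
for a in range(0,180,30):
    s=q[(q[:,2]>=a)&(q[:,2]<a+30)]
    if len(s):print(a,len(s),s.min(0).round(0),s.max(0).round(0))
```

```text
0 591 [ 550. -420.    3.] [ 849. -220.   29.]
30 35 [ 563. -416.   30.] [ 747. -306.   58.]
60 63 [ 551. -420.   60.] [ 746. -309.   88.]
90 24 [ 729. -323.   91.] [ 748. -310.  117.]
120 26 [ 731. -326.  120.] [ 745. -311.  150.]
150 23 [ 731. -324.  150.] [ 745. -312.  173.]
```

step_arm:
  plan:
    - {"x":1.1,"y":-5.8,"z":0,"yaw":0}
    - {"x":1.1,"y":-5.8,"z":0,"yaw":0}
    - {"x":1.1,"y":-5.8,"z":0,"yaw":0}
    - {"x":1.1,"y":-5.8,"z":0,"yaw":0}
    - {"x":1.1,"y":-5.8,"z":0,"yaw":0}
    - {"x":1.1,"y":-5.8,"z":0,"yaw":0}
    - {"x":1.1,"y":-5.8,"z":0,"yaw":0}
    - {"x":1.1,"y":-5.8,"z":0,"yaw":0}
    - {"x":1.1,"y":-5.8,"z":0,"yaw":0}
    - {"x":1.1,"y":-5.8,"z":0,"yaw":0}
  fingers: 0

```text
clock: 60.55
tool_pos: [0.6983, -0.1436, 0.2113]
tcp_rot: [[-0.992, 0.128, 0.0], [0.128, 0.992, 0.0], [-0.0, 0.0, -1.0]]
ft_force: [0.4, 0.2, 0.4]
opening: 0.0001
finger_force: 0.0
```

step_arm:
  plan:
    - {"x":0,"y":-2.2,"z":0,"yaw":0}
    - {"x":0,"y":-2.2,"z":0,"yaw":0}
    - {"x":0,"y":0,"z":0,"yaw":0}
    - {"x":0,"y":0,"z":0,"yaw":0}
    - {"x":0,"y":0,"z":-5,"yaw":0}
    - {"x":0,"y":0,"z":-5,"yaw":0}
    - {"x":0,"y":0,"z":-4,"yaw":0}
    - {"x":0,"y":0,"z":-2.1,"yaw":0}
    - {"x":0,"y":0,"z":0,"yaw":0}
    - {"x":0,"y":0,"z":0,"yaw":0}
  fingers: 0

```text
clock: 61.8
tool_pos: [0.6992, -0.186, 0.052]
tcp_rot: [[-0.992, 0.128, 0.002], [0.128, 0.992, -0.001], [-0.002, -0.0, -1.0]]
ft_force: [0.1, 1.2, -0.5]
opening: 0.0004
finger_force: 0.0
```

Run:
```python
from h import *
s=readout.observe();print(s['tool_pos'],s['qpos'])
d=grab('wrist','w19.png')
a=cv2.imread('pics/w19.png');cv2.imwrite('pics/w19b.png',a)
w=cloud(d)*1000
for v in range(180,290,8): print(v,[tuple(w[v,u].round(0)) for u in (235,250,265)])
```

```text
[ 0.69919141 -0.18600753  0.05204684] [  0.69770669  43.90808663  18.41038217  83.41934682 -15.50233511
  55.03627602 105.82659837]
180 [(np.float64(654.0), np.float64(-187.0), np.float64(96.0)), (np.float64(682.0), np.float64(-186.0), np.float64(-0.0)), (np.float64(684.0), np.float64(-175.0), np.float64(-0.0))]
188 [(np.float64(687.0), np.float64(-198.0), np.float64(-0.0)), (np.float64(689.0), np.float64(-187.0), np.float64(-2.0)), (np.float64(690.0), np.float64(-175.0), np.float64(-1.0))]
196 [(np.float64(694.0), np.float64(-199.0), np.float64(-1.0)), (np.float64(695.0), np.float64(-188.0), np.float64(-1.0)), (np.float64(697.0), np.float64(-176.0), np.float64(-1.0))]
204 [(np.float64(699.0), np.float64(-199.0), np.float64(3.0)), (np.float64(701.0), np.float64(-188.0), np.float64(2.0)), (np.float64(702.0), np.float64(-177.0), np.float64(3.0))]
212 [(np.float64(704.0), np.float64(-200.0), np.float64(6.0)), (np.float64(706.0), np.float64(-189.0), np.float64(5.0)), (np.float64(707.0), np.float64(-178.0), np.float64(5.0))]
220 [(np.float64(711.0), np.float64(-201.0), np.float64(6.0)), (
[... 878 characters left out ...]
92.0), np.float64(99.0)), (np.float64(687.0), np.float64(-185.0), np.float64(106.0)), (np.float64(688.0), np.float64(-179.0), np.float64(106.0))]
268 [(np.float64(690.0), np.float64(-192.0), np.float64(106.0)), (np.float64(687.0), np.float64(-185.0), np.float64(112.0)), (np.float64(687.0), np.float64(-179.0), np.float64(113.0))]
276 [(np.float64(683.0), np.float64(-190.0), np.float64(122.0)), (np.float64(689.0), np.float64(-185.0), np.float64(115.0)), (np.float64(686.0), np.float64(-179.0), np.float64(119.0))]
284 [(np.float64(685.0), np.float64(-190.0), np.float64(124.0)), (np.float64(690.0), np.float64(-185.0), np.float64(118.0)), (np.float64(687.0), np.float64(-179.0), np.float64(124.0))]
```

View pics/w19b.png

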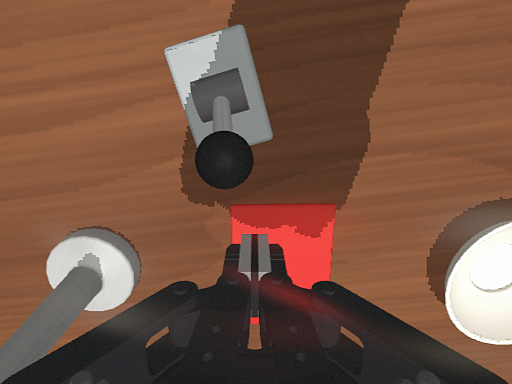

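The picture shows the knob (224,160) ahead of the closed fingers (255,250), with the mandrel foot (93,268) and dish well clear. I'll lower 1.2 cm, align in y and push toward −x.

step_arm:
  plan:
    - {"x":0,"y":-0.3,"z":-0.7,"yaw":0}
    - {"x":0,"y":0,"z":-0.5,"yaw":0}
    - {"x":-1,"y":-0.15,"z":0,"yaw":0}
    - {"x":-1,"y":-0.15,"z":0,"yaw":0}
    - {"x":-1,"y":-0.15,"z":0,"yaw":0}
    - {"x":-1,"y":-0.15,"z":0,"yaw":0}
    - {"x":-1,"y":-0.15,"z":0,"yaw":0}
    - {"x":-1,"y":-0.15,"z":0,"yaw":0}
    - {"x":-1,"y":-0.15,"z":0,"yaw":0}
    - {"x":0,"y":0,"z":0,"yaw":0}
  fingers: 0

```text
clock: 63.1
tool_pos: [0.6273, -0.1997, 0.0381]
tcp_rot: [[-0.992, 0.129, -0.001], [0.129, 0.992, 0.0], [0.001, 0.0, -1.0]]
ft_force: [-1.1, 0.1, -0.2]
opening: -0.0003
finger_force: 0.0
```

step_arm:
  plan:
    - {"x":-0.8,"y":-0.12,"z":0,"yaw":0}
    - {"x":-0.6,"y":-0.1,"z":0,"yaw":0}
    - {"x":-0.5,"y":-0.08,"z":0,"yaw":0}
    - {"x":-0.3,"y":-0.05,"z":0,"yaw":0}
    - {"x":0,"y":0,"z":0,"yaw":0}
    - {"x":0,"y":0,"z":0,"yaw":0}
    - {"x":0,"y":0,"z":0,"yaw":0}
    - {"x":0,"y":0,"z":0,"yaw":0}
    - {"x":0,"y":0,"z":0,"yaw":0}
    - {"x":0,"y":0,"z":0,"yaw":0}
  fingers: 0

```text
clock: 64.35
tool_pos: [0.6114, -0.2024, 0.0396]
tcp_rot: [[-0.992, 0.126, 0.01], [0.126, 0.992, -0.002], [-0.01, -0.0, -1.0]]
ft_force: [32.0, -1.0, -12.3]
opening: -0.0004
finger_force: 15.8
```

Run:
```python
from h import *
s=readout.observe();print(s['tool_pos'],s['ft_force'])
d=grab('wrist','w20.png');w=cloud(d)*1000
h=cv2.cvtColor(d['img'],cv2.COLOR_RGB2HSV)
m=(h[...,2]<45)&(w[...,2]>60)&(w[...,2]<115)&(np.arange(384)[:,None]<232)
q=w[m];print(len(q),q.min(0),q.max(0),q.mean(0)) if len(q) else print('no knob')
```

```text
[ 0.61141684 -0.20239112  0.0396077 ] [ 31.99440843  -0.95214134 -12.34194508]
27 [ 573.24444799 -206.36237161   79.68199771] [ 576.81983231 -192.51988685   82.57481364] [ 574.35317865 -199.90095711   81.22914562]
```

The push met the end stop, with 32 N at the fingers. Backing off and checking.

step_arm:
  plan:
    - {"x":1,"y":0.1,"z":0,"yaw":0}
    - {"x":2,"y":0.3,"z":0,"yaw":0}
    - {"x":3,"y":0.4,"z":0,"yaw":0}
    - {"x":3,"y":0.4,"z":0,"yaw":0}
    - {"x":0,"y":0,"z":4,"yaw":0}
    - {"x":0,"y":0,"z":5,"yaw":0}
    - {"x":0,"y":0,"z":6,"yaw":0}
    - {"x":0,"y":3,"z":5,"yaw":0}
    - {"x":0,"y":4,"z":0,"yaw":0}
    - {"x":0,"y":0,"z":0,"yaw":0}
  fingers: 0

```text
clock: 65.65
tool_pos: [0.6963, -0.117, 0.2383]
tcp_rot: [[-0.992, 0.124, 0.0], [0.124, 0.992, 0.002], [0.0, 0.002, -1.0]]
ft_force: [-0.2, 0.4, -0.6]
opening: -0.0002
finger_force: 0.0
```

step_arm:
  plan:
    - {"x":0,"y":0,"z":0,"yaw":0}
    - {"x":0,"y":0,"z":0,"yaw":0}
    - {"x":0,"y":0,"z":0,"yaw":0}
    - {"x":0,"y":0,"z":0,"yaw":0}
    - {"x":0,"y":0,"z":0,"yaw":0}
    - {"x":0,"y":0,"z":0,"yaw":0}
    - {"x":0,"y":0,"z":0,"yaw":0}
    - {"x":0,"y":0,"z":0,"yaw":0}
    - {"x":0,"y":0,"z":0,"yaw":0}
    - {"x":0,"y":0,"z":0,"yaw":0}
  fingers: 0

```text
clock: 66.9
tool_pos: [0.6961, -0.121, 0.2382]
tcp_rot: [[-0.992, 0.128, 0.0], [0.128, 0.992, -0.0], [-0.0, -0.0, -1.0]]
ft_force: [-0.2, 1.2, -0.1]
opening: 0.0004
finger_force: 0.0
```

Run:
```python
from h import *
s=readout.observe();print(s['tool_pos'],s['joint_vel'])
d=grab('wrist','w21.png');w=cloud(d)*1000
m=(abs(w[...,0]-600)<50)&(abs(w[...,1]+200)<35)&(w[...,2]>60)&(w[...,2]<120);q=w[m];print('knob',len(q),q.min(0).round(),q.max(0).round(),q.mean(0).round())
d=grab('top','top21.png');rect(d,'long',.5064,.4394,.08,.065,.095);rect(d,'short',.5367,-.4447,.08,.065,.095);rect(d,'stack',.637,.199,.090,.075,.1)
w=cloud(d)*1000
m=(abs(w[...,0]-605)<50)&(abs(w[...,1]+200)<35)&(w[...,2]>60)&(w[...,2]<110);q=w[m];print('knob top',len(q),q.mean(0).round()) if len(q) else 0
w0=None
```

```text
[ 0.69610855 -0.12101541  0.23815553] [-0.03239782  0.00529127  0.04926546  0.00037162 -0.00582329  0.08913583
 -0.07027003]
knob 666 [ 574. -212.   60.] [ 605. -187.   97.] [ 589. -198.   89.]
long c 506.7 435.7 mean 506.6 435.8 size 120 61 ang -7.4 zmed 74.5
short c 536.8 -443.8 mean 536.3 -442.8 size 90 66 ang 5.5 zmed 74.6
stack c 636.8 198.2 mean 637.0 198.4 size 90 61 ang -20.7 zmed 88.3
```

```bash
python3 -c "
from h import *
print(job.sign_off())"
```

```text
the job is handed in; nothing more can be done
None
```

I've handed the job in, but no verdict came back: by my measurements both lenses sit level in their own stands, all three tins are in one column on the smaller wood board, the lamp switch was pushed last to its end stop, and I never touched the hammer, dish or mandrel.

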